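Pack the soil sampling kit and the wipe-test kit into their foam-lined cases

ROBOT

A 6-joint arm with a two-finger parallel gripper is mounted at the origin on a cart in front of the work surface, level with it; the furniture and walls round the work are solid. World frame = base frame: x ahead of the robot, y to its left, z up, the work surface at z = 0. Lengths are in m, angles in rad, forces in N, time in s.
With the tool pointing down it reaches from about 0.3 to 0.825 m from the base axis. Payload 5.4 kg.
Tool frame: the origin (TCP) lies on the front face of the gripper's body, between the roots of the fingers; the fingertips stand 88 mm ahead of it and the grasp point (between the pads) lies 69 mm ahead of it; z points along the fingers, y is the direction in which the jaws open and shut (so a half turn about z gives the same grasp; the last joint's range is limited). The gripper opens to 92 mm and grips with 3 to 60 N. Pads are 20 mm wide; open, the fingers measure 128 mm over their backs; the gripper's body (75 mm by 189 mm) begins 69 mm behind the grasp point.
Start: joints at [0.904, 0.158, 1.597, -0, 1.386, -0.21], TCP at [0.254, 0.516, 0.303] pointing down, gripper open.
Joint ranges: [-2.91, 2.91], [-0.94, 2.29], [0.18, 2.7], [-1.29, 4.43], [0.17, 2.64], [-3, 3]. Speed limits (rad/s): [2.57, 2.57, 3.14, 3.14, 3.14, 3.14].

INTERFACE

Orientations are given as [roll, pitch, yaw] about the fixed x, y, z axes, in that order (R = Rz(yaw) Ry(pitch) Rx(roll)).
In Python, from bench import arm gives the robot as it stands.
- The arm moves only by the tool jog_arm, never from a script. Its argument "motion" is a list of rows, each an object of numbers: "x", "y", "z": the shift along the tool's x, y, z in cm; "rx", "ry", "rz": the turn, a rotation vector about the tool's x, y, z in units of 10 degrees (1.0 is 10 degrees); "grip": the opening, from -1 (shut) to 1 (fully open). A call has 1 to 8 rows; each row is the pose to reach, as a shift and turn from the pose measured when the call began, along the tool's axes at that moment; what a row does not reach only later rows make up. A row lasts 1/8 s, in which the tool goes at most 62.5 mm and 10.7 degrees, less where a joint would pass 70% of its speed; a pose out of reach is approached as far as the arm can. A call with a gripper value outside its range is refused whole. The fingers move at their own pace and stop on an object; "squeeze" is the grip in N (left out, the last holds). Time passes only in rows, so rows that repeat a pose let the fingers close. It gives the time, the measured TCP pose, the force and the opening at its end, in the units of the state.
- arm.sense(): the state, without advancing time (a new reading comes with each control period).
- arm.grab_frame(name): name is "scene" or "side" or "wrist"; returns the picture (480x640x3 uint8, red, green, blue); there is no depth.
- arm.camera_model(name): a dict with "fx", "fy", "cx", "cy" (pixels), "dist" ([k1, k2, p1, p2, k3] as OpenCV has them; the pictures are not rectified), "extrinsics" (4x4, takes a point from camera to world coordinates). Camera axes: x right, y down, z forward; pixel columns grow to the right and rows downward; lengths in m; the calibration is good to about 2 mm. A picture is of the moment at which its call begins: read the wrist's pose just before it. camera_model takes no time and is no camera call; for the wrist camera it gives the pose at the moment of the call.
- arm.sign_off(): hands the job in, once; it reports no verdict.
Trained networks look in the newest picture that a camera, given by its name, has taken for a name from the list of things; names that differ only in an ending like _2 or _b are one class to them, and where a whole thing is asked for, a point or a joint stands for the part that bears it (a point fixed in the world has none). Each returns a list of dicts, best first, with "score" (0 to 1); they miss things now and then, are a little off and sometimes report something else, mostly with a low value. They report only what shows in the picture. A call takes as long as a camera call. They do not tell look-alikes from the thing itself.
- arm.find_in(camera, thing): "position" ([column, row] in pixels, amid what is visible of it).
- arm.cut_out(camera, thing): "pixels" (480x640 bool, what is visible of it) and "position" ([column, row] in pixels, amid what is visible of it).
The state is a dict: "time": time; "joint_positions": joint angles; "dq": joint speeds; "tau": joint torques, N m; "ee_pos": TCP position; "tcp_rot": TCP orientation; "force": force on the tool from outside, world axes, zero at the start; "wrist_torque": the same for the moment, N m; "width": opening from 0.0 (shut) to 1.0 (fully open).
Only numpy, scipy, OpenCV 4.12 (cv2) and the standard library are available. Lean on these libraries where they do the work, as an engineer would, in place of code of your own. Each camera call takes 0.05 s, during which the arm holds its last target. There are 200 camera calls.

TASK

Make up the two field kits from the things laid out on the desk: the large sample pot and the spatula go into the soil sampling case, and the small sample pot, the planchet tin and the tweezers go into the wipe-test case, each in the foam cutout of its own shape and size. Press each pot down into its hole until it stands on the bottom, and lay the tin and the two tools flat on the floor of their cutouts. Leave the stapler where it is.

Things in the scene. Friction and masses are not known exactly. Their poses are not given: they have to be found in the camera images.
- soil_case: Grey case, 250 x 145 x 39 mm, fixed. Origin: centre of underside; x along long side, handle and latches at -y. Foam face at z 36 mm. Cutouts: round hole, diameter 58, floor z 12, at x -66 y 31; slot along x, 194 x 22, floor z 28, at x 0 y -34, finger recess 40 x 60 across its middle. 3 springy ribs in the hole stop a pot some 6 mm above the floor: press it down, some 3 to 8 N, till it stands there.
- wipe_case: Grey case, 250 x 145 x 39 mm, fixed. Origin: centre of underside; x along long side, handle and latches at -y. Foam face at z 36 mm. Cutouts: ribbed hole as in the soil case, diameter 53, floor z 12, at x 70 y 31: press the pot in likewise; plain hole, diameter 74, floor z 28, at x -60 y 26; slot along x, 144 x 20, floor z 30, at x 0 y -40, finger recess x -18..18, y -67..-13.
- large_pot: The larger of two clear sample pots with white ribbed screw caps; dark contents. Stands upright, 60 mm high: body 50 mm in diameter up to 41 mm height, cap 56 mm in diameter above that. Origin: centre of its underside, z up. 0.11 kg.
- small_pot: The smaller sample pot with a white ribbed screw cap; pale yellow contents. Stands upright, 54 mm high: body 46 mm in diameter up to 38 mm height, cap 50 mm in diameter above that. Origin: centre of its underside, z up. 0.085 kg.
- planchet_tin: Flat round beige metal tin with its lid on (the lid does not come off), 66 mm in diameter, 24 mm high, lying flat. The lid, its top 3 mm, is 1 to 2 mm wider in radius than the body. Origin: centre of its underside, z up. 0.08 kg.
- spatula: Laboratory spatula with wooden handle and steel blade, lying flat: solid bar shape 13 mm wide, 13 mm high and 176 mm long along its own y (from -87 to +89 mm). Origin: middle of its underside; z up. Either way round is right. 0.03 kg.
- tweezers: Straight steel tweezers lying flat: 10 mm wide, 10 mm high, 123 mm long along its own y (from -66 to +57 mm, so the middle is at y = -4 mm). Origin: on its underside; z up. Rigid; grip it across its width. Either way round is right. 0.02 kg.
- stapler: Blue and black stapler, 134 x 34 mm, 44 mm high, lying beyond the work: not part of the job, to be left alone. Origin: centre of its underside.
Not all that is in view belongs to the job. What is shaped like the planchet_tin but blue is not meant.

How it is judged:
By the outcome, as a careful person would: the job done as asked, in the order asked, and still so for the second after the job is handed in, with the robot touching nothing.
It also fails if it takes over 144 s, if anything falls off the work surface, if the arm or the gripper's body presses on something with over 40 N, if the wrist force passes 120 N, or if a joint passes its speed limit or range.

## Working session

There is one attempt and no reset: what is moved stays moved. The work goes in short steps, Python scripts to look and compute and a tool call to move; the robot and the scene stay as the last step left them, time stands still between calls to the robot, and variables do not carry over. Pictures are saved under pics/ and viewed, about 12 in all and at most 16, crops included, and the job is handed in when it is done.

Besides the shell and the picture viewer there is one more tool, called after "Call:" in YAML: its name, and indented under it one key for each argument. jog_arm: Moves the arm, as the interface text tells. Its arguments: {"type":"object","properties":{"motion":{"type":"array"},"squeeze":{"type":"number"}},"required":["motion"]}

```bash
ls; mkdir -p pics
python3 - <<'E'
from bench import arm
import cv2
s=arm.sense();print(s)
for n in("scene","side"):
    im=arm.grab_frame(n);cv2.imwrite(f"pics/{n}0.png",im[:,:,::-1])
    m=arm.camera_model(n);print(n,m)
    for t in["soil_case","wipe_case","large_pot","small_pot","planchet_tin","spatula","tweezers","stapler"]:
        print(n,t,[(round(d["score"],2),[round(float(v)) for v in d["position"]]) for d in arm.find_in(n,t)[:4]])
E
```

```text
pics
{'time': 0.0, 'joint_positions': array([ 9.03929742e-01,  1.59075956e-01,  1.59821592e+00,  5.39190935e-06,
        1.38620503e+00, -2.10068925e-01]), 'dq': array([ 6.71085375e-04,  1.46097154e-04, -2.76593300e-04,  7.58569936e-04,
       -3.87688844e-05, -1.40247339e-04]), 'tau': array([-6.18821505e-04, -3.85562253e+01, -3.22105265e+01,  6.99730706e-02,
        3.77994776e-02, -1.35533642e-04]), 'ee_pos': array([0.2533285 , 0.5156729 , 0.30171183]), 'tcp_rot': array([-3.13973137e+00, -4.02269661e-04,  2.68479362e+00]), 'force': array([ 0.42950955,  0.52209407, -0.69618452]), 'wrist_torque': array([-0.01224789, -0.04601537, -0.01068571]), 'width': 1.0015400124340714}
scene {'fx': 469.0139651563292, 'fy': 469.0139651563292, 'cx': 316.8106196415087, 'cy': 234.89054380083522, 'dist': array([-0.01906935,  0.        ,  0.        ,  0.        ,  0.        ]), 'extrinsics': array([[ 0.73172433, -0.28979077,  0.61692853, -0.21258827],
       [-0.68158995, -0.30601362,  0.66467346, -0.85188645],
       [-0.0038277 , -0.90685003, -0.42143608,  0.5570373 ],
       [ 0.        ,  0.        
[... 531 characters left out ...]
379782, 0.        , 0.        , 0.        , 0.        ]), 'extrinsics': array([[ 0.90822217, -0.20141435,  0.36683068,  0.13802066],
       [-0.41822571, -0.46789361,  0.77856459, -0.97111194],
       [ 0.01482365, -0.86052764, -0.50918801,  0.67218947],
       [ 0.        ,  0.        ,  0.        ,  1.        ]])}
side soil_case [(0.86, [254, 201])]
side wipe_case [(0.64, [272, 244])]
side large_pot [(0.9, [315, 342])]
side small_pot [(0.76, [335, 309]), (0.7, [274, 311])]
side planchet_tin [(0.84, [340, 208]), (0.6, [274, 309]), (0.48, [273, 244])]
side spatula [(0.61, [276, 286]), (0.21, [272, 244])]
side tweezers [(0.55, [331, 384])]
side stapler [(0.87, [375, 267]), (0.28, [331, 387])]
```

View pics/scene0.png

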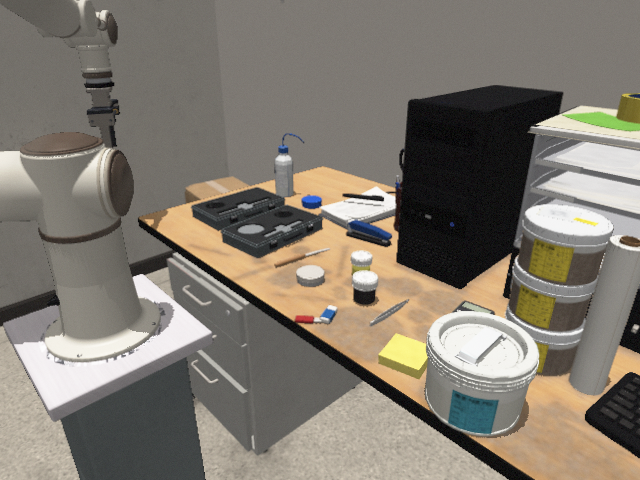

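View pics/side0.png

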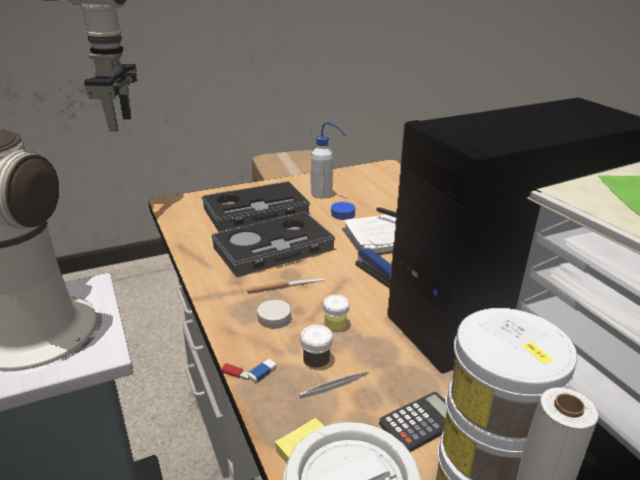

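The pictures show the soil case (scene 237,207), the wipe case (272,231), the spatula (302,257), the beige tin (311,275), the small pot (362,262), the large pot (364,288) and the tweezers (390,312). The blue tin is the decoy at (311,201). Next I triangulate.

```bash
cat > h.py <<'E'
from bench import arm
import cv2, numpy as np
from scipy.spatial.transform import Rotation as R
def ray(m,uv):
    K=np.array([[m["fx"],0,m["cx"]],[0,m["fy"],m["cy"]],[0,0,1]])
    p=cv2.undistortPoints(np.array(uv,float).reshape(-1,1,2),K,np.array(m["dist"])).reshape(-1,2)
    d=np.c_[p,np.ones(len(p))]@m["extrinsics"][:3,:3].T
    return m["extrinsics"][:3,3],d
def onz(m,uv,z):
    o,d=ray(m,uv); return o+d*((z-o[2])/d[:,2:])
def proj(m,P):
    E=np.linalg.inv(m["extrinsics"]);K=np.array([[m["fx"],0,m["cx"]],[0,m["fy"],m["cy"]],[0,0,1]])
    return cv2.projectPoints(np.array(P,float).reshape(-1,3),cv2.Rodrigues(E[:3,:3])[0],E[:3,3],K,np.array(m["dist"]))[0].reshape(-1,2)
def go(pos,yaw,cur=None):
    "tool-frame shift (cm) and turn (10deg) from now to tcp pos, tool down with yaw"
    s=arm.sense();r=R.from_euler('xyz',s["tcp_rot"]);t=R.from_euler('xyz',[np.pi,0,yaw])
    d=r.inv().apply(np.array(pos)-s["ee_pos"])*100; w=np.degrees((r.inv()*t).as_rotvec())/10
    print("go",np.round(pos,4),round(yaw,3),"->",np.round(d,2),np.round(w,2)); return d,w
E
python3 - <<'E'
from h import *
A=dict(soil=[(237,207),.036],wipe=[(272,231),.036],spat=[(302,257),.01],tin=[(311,272),.024],small=[(362,257),.054],large=[(364,279),.06],tw=[(390,312),.005],stap=[(368,232),.03],blue=[(312,200),.02])
B=dict(soil=[(256,204),.036],wipe=[(273,242),.036],spat=[(286,285),.01],tin=[(274,308),.024],small=[(336,302),.054],large=[(317,336),.06],tw=[(334,384),.005],stap=[(375,267),.03],blue=[(343,210),.02])
for n,D in(("scene",A),("side",B)):
    m=arm.camera_model(n)
    for k,(uv,z) in D.items():print(n,k,np.round(onz(m,uv,z)[0],3))
m=arm.camera_model("wrist");print(m);s=arm.sense();r=R.from_euler('xyz',s["tcp_rot"])
print(r.inv().apply(m["extrinsics"][:3,3]-s["ee_pos"]),"\n",r.as_matrix().T@m["extrinsics"][:3,:3])
cv2.imwrite("pics/w0.png",arm.grab_frame("wrist")[:,:,::-1])
E
```

```text
scene soil [0.511 0.283 0.036]
scene wipe [0.48  0.071 0.036]
scene spat [ 0.471 -0.06   0.01 ]
scene tin [ 0.42  -0.15   0.024]
scene small [ 0.517 -0.219  0.054]
scene large [ 0.438 -0.296  0.06 ]
scene tw [ 0.448 -0.361  0.005]
scene stap [ 0.672 -0.102  0.03 ]
scene blue [0.745 0.202 0.02 ]
side soil [0.532 0.286 0.036]
side wipe [0.504 0.08  0.036]
side spat [ 0.48 -0.06  0.01]
side tin [ 0.423 -0.144  0.024]
side small [ 0.524 -0.211  0.054]
side large [ 0.447 -0.295  0.06 ]
side tw [ 0.449 -0.36   0.005]
side stap [ 0.673 -0.1    0.03 ]
side blue [0.741 0.194 0.02 ]
{'fx': 342.33008666873843, 'fy': 342.33008666873843, 'cx': 317.76671507907827, 'cy': 237.47294471821056, 'dist': array([-0.02698223,  0.        ,  0.        ,  0.        ,  0.        ]), 'extrinsics': array([[ 4.41042710e-01,  8.65487967e-01,  2.37511910e-01,
         1.87067514e-01],
       [ 8.97486033e-01, -4.25204767e-01, -1.17131235e-01,
         5.48551110e-01],
       [-3.84478721e-04,  2.64823499e-01, -9.64296825e-01,
         3.85344364e-01],
       [ 0.00000000e+00,  0.00000000e+00,  0.00000000e+00,
         1.00000000e+00]])}
[ 0.07409457 -0.00017162 -0.08262575] 
 [[ 7.25244925e-05 -9.64297051e-01 -2.64822944e-01]
 [ 9.99999910e-01  1.80765696e-04 -3.84359981e-04]
 [ 4.18508100e-04 -2.64822892e-01  9.64296977e-01]]
```

View pics/w0.png

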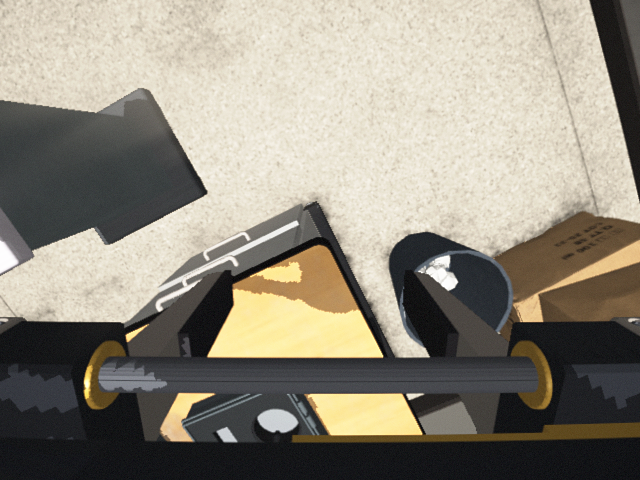

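The wrist camera sits on the tool's +x side, so a high pose with yaw π gives an overview. I'll look over the cases first.

```bash
python3 -c "
from h import *
go([.5,.18,.33],np.pi)"
```

```text
go [0.5  0.18 0.33] 3.142 -> [-36.93 -19.29  -2.73] [ 0.    0.   -2.62]
```

Call:
jog_arm:
  motion:
    - {"x": -36.9, "y": -19.3, "z": -2.7, "rz": -2.62}
    - {"x": -36.9, "y": -19.3, "z": -2.7, "rz": -2.62}
    - {"x": -36.9, "y": -19.3, "z": -2.7, "rz": -2.62}
    - {"x": -36.9, "y": -19.3, "z": -2.7, "rz": -2.62}
    - {"x": -36.9, "y": -19.3, "z": -2.7, "rz": -2.62}
    - {"x": -36.9, "y": -19.3, "z": -2.7, "rz": -2.62}
    - {"x": -36.9, "y": -19.3, "z": -2.7, "rz": -2.62}
    - {"x": -36.9, "y": -19.3, "z": -2.7, "rz": -2.62}

```text
invalid input at $.motion[0]: expected keys x, y, z, rx, ry, rz, grip
```

Run:
```python
from h import *
s=arm.sense();print(s["time"],s["ee_pos"],s["tcp_rot"],abs(s["dq"]).max())
m=arm.camera_model("wrist");im=arm.grab_frame("wrist");cv2.imwrite("pics/w1.png",im[:,:,::-1])
np.save("m1.npy",m,allow_pickle=True)
```

```text
0.95 [0.25363899 0.51603066 0.30273434] [3.14153028e+00 3.15445397e-05 2.68476433e+00] 0.0014344323046287285
```

View pics/w1.png

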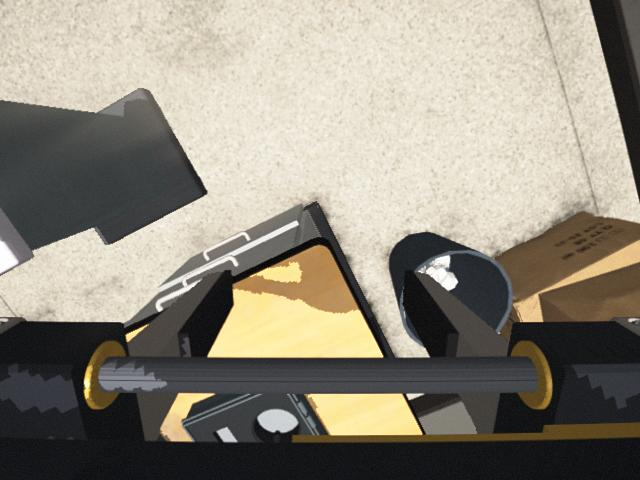

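All keys are required in each row.

Call:
jog_arm:
  motion:
    - {"x": -36.9, "y": -19.3, "z": -2.7, "rx": 0, "ry": 0, "rz": -2.62, "grip": 1}
    - {"x": -36.9, "y": -19.3, "z": -2.7, "rx": 0, "ry": 0, "rz": -2.62, "grip": 1}
    - {"x": -36.9, "y": -19.3, "z": -2.7, "rx": 0, "ry": 0, "rz": -2.62, "grip": 1}
    - {"x": -36.9, "y": -19.3, "z": -2.7, "rx": 0, "ry": 0, "rz": -2.62, "grip": 1}
    - {"x": -36.9, "y": -19.3, "z": -2.7, "rx": 0, "ry": 0, "rz": -2.62, "grip": 1}
    - {"x": -36.9, "y": -19.3, "z": -2.7, "rx": 0, "ry": 0, "rz": -2.62, "grip": 1}
    - {"x": -36.9, "y": -19.3, "z": -2.7, "rx": 0, "ry": 0, "rz": -2.62, "grip": 1}
    - {"x": -36.9, "y": -19.3, "z": -2.7, "rx": 0, "ry": 0, "rz": -2.62, "grip": 1}

```text
time: 2.0
ee_pos: [0.5014, 0.1773, 0.33]
tcp_rot: [-3.141, 0.001, 3.137]
force: [-0.3, 0.9, -0.4]
width: 1.003
```

Run:
```python
from h import *
s=arm.sense();print(s["time"],s["ee_pos"],s["tcp_rot"],abs(s["dq"]).max())
m=arm.camera_model("wrist");im=arm.grab_frame("wrist");cv2.imwrite("pics/w1.png",im[:,:,::-1])
np.save("m1.npy",m,allow_pickle=True)
```

```text
2.0 [0.50140575 0.17731354 0.33000202] [-3.14117269e+00  9.42369727e-04  3.13693402e+00] 0.07253231257769295
```

View pics/w1.png

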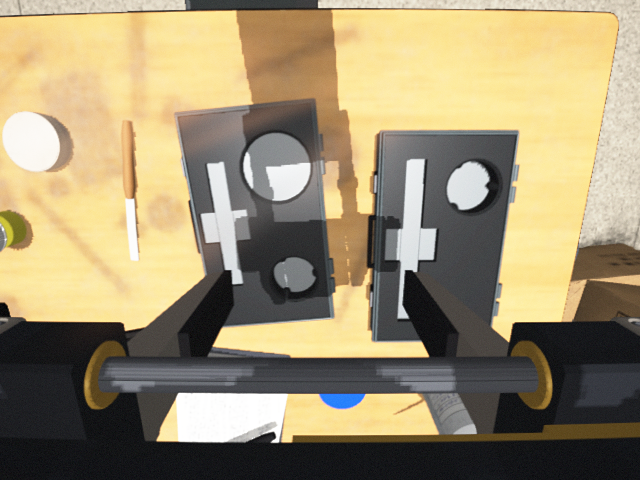

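The picture shows the wipe case (centre about 255,212; plain hole 277,167, ribbed hole 295,273) and the soil case (about 445,235; hole 472,186). In both, case x runs along world +x. The image also shows the spatula (129,190), the tin (32,141) and part of the small pot at the left edge. Next I fit the case poses and look over the items.

```bash
cat > fit.py <<'E'
from h import *
from scipy.optimize import least_squares
im=cv2.imread("pics/w1.png");m=np.load("m1.npy",allow_pickle=True).item()
g=cv2.cvtColor(im,cv2.COLOR_BGR2GRAY)
e=cv2.Canny(g,40,110);e[345:]=0
dt=cv2.distanceTransform(255-e,cv2.DIST_L2,5)
def rect(cx,cy,w,h,z,n=60):
    t=np.linspace(-.5,.5,n);o=np.ones(n)*.5
    p=np.r_[np.c_[t*w,o*h],np.c_[t*w,-o*h],np.c_[o*w,t*h],np.c_[-o*w,t*h]]+[cx,cy]
    return np.c_[p,np.full(len(p),z)]
def circ(cx,cy,d,z,n=150):
    a=np.linspace(0,2*np.pi,n);return np.c_[cx+d/2*np.cos(a),cy+d/2*np.sin(a),np.full(n,z)]
M=dict(soil=np.r_[rect(0,0,250,145,39),circ(-66,31,58,36),rect(0,-34,194,22,28)]/1000,
 wipe=np.r_[rect(0,0,250,145,39),circ(70,31,53,36),circ(-60,26,74,36),rect(0,-40,144,20,30)]/1000)
I=dict(soil=(onz(m,[(445,233)],.037)[0],0.),wipe=(onz(m,[(254,212)],.037)[0],.08))
def world(q,P):
    c,s=np.cos(q[2]),np.sin(q[2]);return np.c_[P[:,0]*c-P[:,1]*s+q[0],P[:,0]*s+P[:,1]*c+q[1],P[:,2]]
def res(q,P):
    uv=proj(m,world(q,P)).astype(np.float32)
    d=cv2.remap(dt,uv[:,:1],uv[:,1:],cv2.INTER_LINEAR,borderValue=0)[:,0]
    return np.where(uv[:,1]>325,0,d)
for k in M:
    best=None
    for dx in(-.006,0,.006):
     for dy in(-.006,0,.006):
      for da in(-.05,0,.05):
        q0=[I[k][0][0]+dx,I[k][0][1]+dy,I[k][1]+da]
        r=least_squares(res,q0,args=(M[k],),loss="soft_l1",f_scale=1.0,diff_step=1e-3,x_scale=[.01,.01,.05])
        if best is None or r.cost<best.cost:best=r
    print(k,best.x,best.cost/len(M[k]))
    for u in proj(m,world(best.x,M[k])):cv2.circle(im,(int(round(u[0])),int(round(u[1]))),0,(0,0,255),-1)
cv2.imwrite("pics/fit1.png",cv2.resize(im[80:350,160:540],None,fx=2.1,fy=2.1,interpolation=cv2.INTER_CUBIC))
E
python3 fit.py
```

```text
soil [-0.08659981  0.27455666  0.00177061] 0.0
wipe [0.51361337 0.11125739 0.09685104] 0.7363290977783692
```

Call:
jog_arm:
  motion:
    - {"x": 1, "y": -40, "z": 0, "rx": 0, "ry": 0, "rz": 0, "grip": 1}
    - {"x": 1, "y": -40, "z": 0, "rx": 0, "ry": 0, "rz": 0, "grip": 1}
    - {"x": 1, "y": -40, "z": 0, "rx": 0, "ry": 0, "rz": 0, "grip": 1}
    - {"x": 1, "y": -40, "z": 0, "rx": 0, "ry": 0, "rz": 0, "grip": 1}
    - {"x": 1, "y": -40, "z": 0, "rx": 0, "ry": 0, "rz": 0, "grip": 1}
    - {"x": 1, "y": -40, "z": 0, "rx": 0, "ry": 0, "rz": 0, "grip": 1}
    - {"x": 1, "y": -40, "z": 0, "rx": 0, "ry": 0, "rz": 0, "grip": 1}
    - {"x": 1, "y": -40, "z": 0, "rx": 0, "ry": 0, "rz": 0, "grip": 1}

```text
time: 3.05
ee_pos: [0.4893, -0.2209, 0.3293]
tcp_rot: [3.14, -0.001, 3.138]
force: [0.3, 0.4, 1.0]
width: 0.998
```

Run:
```python
from h import *
s=arm.sense();print(s["time"],s["ee_pos"],s["tcp_rot"],abs(s["dq"]).max())
m=arm.camera_model("wrist");im=arm.grab_frame("wrist");cv2.imwrite("pics/w2.png",im[:,:,::-1])
np.save("m2.npy",m,allow_pickle=True)
C={}
for t in["large_pot","small_pot","planchet_tin","spatula","tweezers"]:
    r=arm.cut_out("wrist",t);C[t]=[d["pixels"] for d in r[:2]]
    for d in r[:2]:
        ys,xs=np.nonzero(d["pixels"]);print(t,round(d["score"],2),np.round(d["position"]),len(xs),xs.min(),xs.max(),ys.min(),ys.max())
np.save("c2.npy",C,allow_pickle=True)
```

```text
3.05 [ 0.48926811 -0.2209347   0.32926265] [ 3.14042253e+00 -5.60892833e-04  3.13811407e+00] 0.04320965992485087
large_pot 0.79 [254. 178.] 2336 226 279 150 204
large_pot 0.69 [400. 351.] 829 364 428 338 357
small_pot 0.91 [326. 246.] 1719 305 349 220 268
planchet_tin 0.55 [385. 149.] 2910 356 416 119 180
spatula 0.9 [463. 191.] 1498 442 481 129 270
tweezers 0.62 [194. 156.] 524 192 208 120 225
```

View pics/fit1.png

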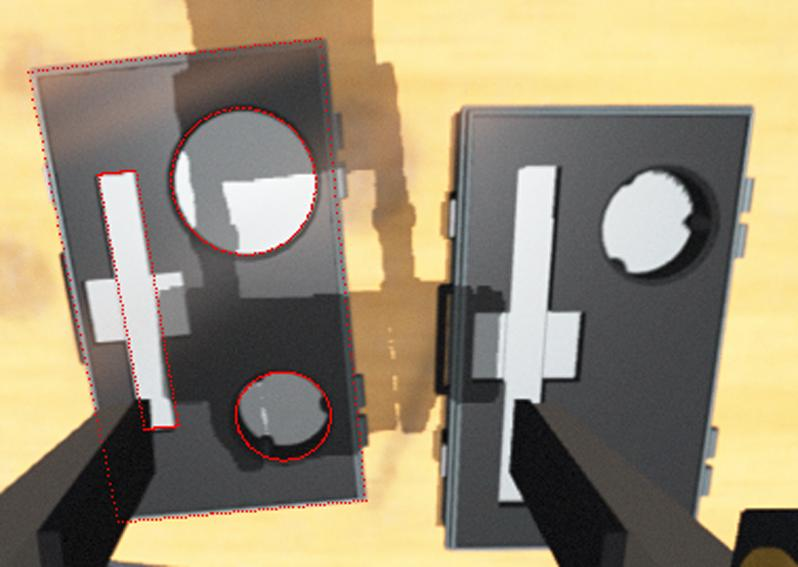

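View pics/w2.png

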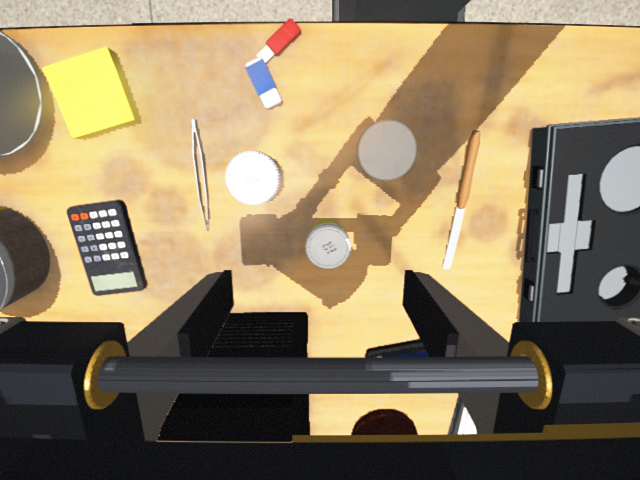

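The wipe-case fit lies on the picture. The second picture shows the large pot (254,178), the small pot (327,246), the tin (386,150), the spatula from (475,133) to (447,268) and the tweezers from (194,122) to (208,228). I'll redo the soil fit and measure the items.

```bash
sed -i 's/borderValue=0)/borderValue=60)/; s/return np.where(uv\[:,1\]>325,0,d)/return np.r_[np.where(uv[:,1]>325,0,np.minimum(d,15)),(np.array(q)-Q0)*[200,200,50]]/; s/        q0=\[/        Q0=np.array([I[k][0][0],I[k][0][1],I[k][1]]);q0=[/' fit.py
python3 fit.py
cat > fit2.py <<'E'
from h import *
from scipy.optimize import minimize
im=cv2.imread("pics/w2.png");m=np.load("m2.npy",allow_pickle=True).item();C=np.load("c2.npy",allow_pickle=True).item()
e=cv2.Canny(cv2.cvtColor(im,cv2.COLOR_BGR2GRAY),40,110);dt=np.minimum(cv2.distanceTransform(255-e,cv2.DIST_L2,5),8)
a=np.linspace(0,2*np.pi,200)
for k,d,z in(("large_pot",.056,.06),("small_pot",.05,.054),("planchet_tin",.066,.024)):
    ys,xs=np.nonzero(C[k][0]);c=onz(m,[(xs.mean(),ys.mean())],z)[0][:2]
    P=lambda q:proj(m,np.c_[q[0]+q[2]/2*np.cos(a),q[1]+q[2]/2*np.sin(a),np.full(200,z)]).astype(np.float32)
    f=lambda q:float(cv2.remap(dt,P(q)[:,:1],P(q)[:,1:],1,borderValue=8).mean())+200*abs(q[2]-d)
    b=min((minimize(f,[c[0]+i,c[1]+j,d],method="Nelder-Mead",options=dict(initial_simplex=[[c[0]+i,c[1]+j,d],[c[0]+i+.004,c[1]+j,d],[c[0]+i,c[1]+j+.004,d],[c[0]+i,c[1]+j,d+.002]])) for i in(-.004,.0,.004) for j in(-.004,0,.004)),key=lambda r:r.fun)
    print(k,"mask",np.round(c,4),"fit",np.round(b.x,4),round(b.fun,2))
    for u in P(b.x):cv2.circle(im,(int(round(u[0])),int(round(u[1]))),0,(0,0,255),-1)
g=cv2.cvtColor(im,cv2.COLOR_BGR2HSV)
for k,z in(("spatula",.008),("tweezers",.006)):
    M=C[k][0].astype(np.uint8);ys,xs=np.nonzero(M)
    (cx,cy),_,_=r=cv2.minAreaRect(np.c_[xs,ys].astype(np.float32));bp=cv2.boxPoints(r)
    W=onz(m,np.c_[xs,ys],z)[:,:2];r=cv2.minAreaRect((W*1000).astype(np.float32));print(k,"minrect mm",r)
    mu=W.mean(0);v=np.linalg.svd(W-mu,full_matrices=False)[2][0];t=(W-mu)@v
    for lo,hi in((t.min(),t.min()+.01),(t.max()-.01,t.max())):print("  end",np.round(W[(t>=lo)&(t<=hi)].mean(0),4))
    cv2.polylines(im,[bp.astype(int)],1,(0,0,255),1)
cv2.imwrite("pics/fit2.png",cv2.resize(im[100:290,170:490],None,fx=2.4,fy=2.4,interpolation=cv2.INTER_CUBIC))
E
python3 fit2.py
python3 - <<'E'
import cv2,numpy as np
a=cv2.imread("pics/fit1.png")[:,420:];b=cv2.imread("pics/fit2.png")
a=cv2.resize(a,None,fx=.45,fy=.45);b=cv2.resize(b,None,fx=.8,fy=.8);o=np.zeros((max(len(a),len(b)),a.shape[1]+b.shape[1],3),np.uint8)
o[:len(a),:a.shape[1]]=a;o[:len(b),a.shape[1]:]=b;cv2.imwrite("pics/fit3.png",o);print(o.shape)
E
```

```text
soil [0.54191907 0.31722732 0.        ] 0.5979446134541141
wipe [0.51360842 0.11124361 0.09518482] 0.7405045837840101
large_pot mask [ 0.4476 -0.2876] fit [ 0.4483 -0.2883  0.0549] 0.51
small_pot mask [ 0.5207 -0.2114] fit [ 0.5239 -0.2104  0.0495] 0.59
planchet_tin mask [ 0.4213 -0.1459] fit [ 0.4221 -0.1447  0.0646] 0.55
spatula minrect mm ((483.62908935546875, -50.77607727050781), (15.678354263305664, 171.1536102294922), 83.61299896240234)
  end [ 0.404  -0.0411]
  end [ 0.5635 -0.0591]
tweezers minrect mm ((448.9515686035156, -358.5356140136719), (122.13050079345703, 13.178119659423828), 3.3916962146759033)
  end [ 0.3934 -0.3611]
  end [ 0.504  -0.3567]
(365, 784, 3)
```

View pics/fit3.png

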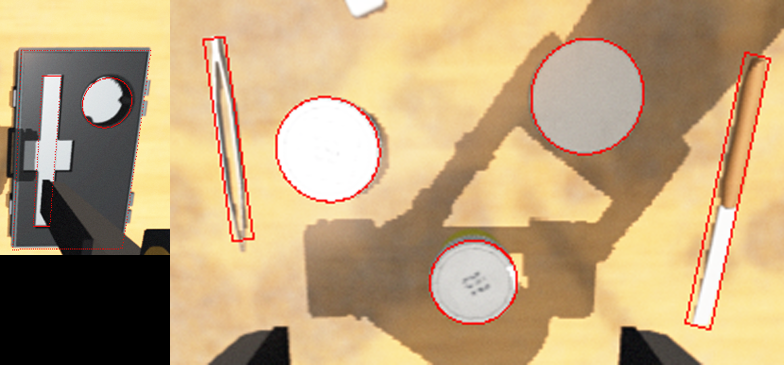

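```bash
sed -i 's/I=dict(soil=(onz(m,\[(445,233)\],.037)\[0\],0.)/I=dict(soil=(onz(m,[(445,233)],.037)[0],-.03)/' fit.py; python3 fit.py
python3 - <<'E'
import cv2
cv2.imwrite("pics/fit4.png",cv2.imread("pics/fit1.png")[:,420:])
E
python3 -c "
from h import *
print(arm.sense()['ee_pos']);go([.4483,-.2883,.19],np.pi);go([.4483,-.2883,.124],np.pi)"
```

```text
soil [ 0.54186341  0.31639703 -0.02415379] 0.6212803821215552
wipe [0.51360842 0.11124361 0.09518482] 0.7405045837840101
[ 0.48951933 -0.21952972  0.32966964]
go [ 0.4483 -0.2883  0.19  ] 3.142 -> [ 4.12 -6.89 13.96] [ 0.  0. -0.]
go [ 0.4483 -0.2883  0.124 ] 3.142 -> [ 4.12 -6.89 20.56] [ 0.  0. -0.]
```

View pics/fit4.png

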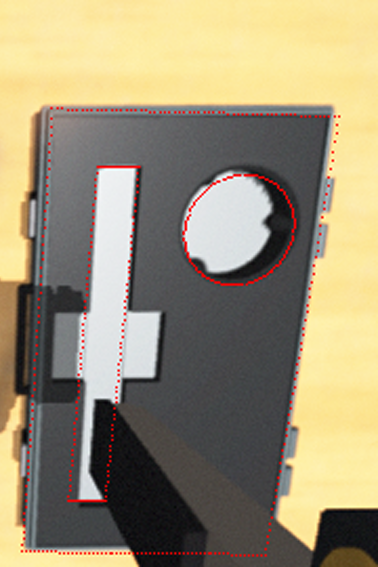

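```bash
sed -n 1,200p fit.py | sed '/^for k in M/,$d' > fitb.py
cat >> fitb.py <<'E'
from scipy.optimize import minimize
Q0=np.zeros(3);im=cv2.imread("pics/w1.png")
P=np.r_[rect(0,0,250,145,39),circ(-66,31,58,36),rect(0,-34,194,22,28)[:60],rect(0,-34,194,22,36)[60:120],rect(0,-34,194,22,32)[120:]]/1000
f=lambda q:np.mean(np.minimum(res(q,P)[:-3],4))
rs=[minimize(f,q0,method="Nelder-Mead",options=dict(initial_simplex=np.array(q0)+np.r_[np.zeros((1,3)),np.diag([.004,.004,.02])],xatol=1e-5,fatol=1e-4)) for x in(.536,.540,.544) for y in(.313,.317,.321) for a in(-.02,0,.02) for q0 in[[x,y,a]]]
rs.sort(key=lambda r:r.fun)
for r in rs[:3]:print(r.x,r.fun)
q=rs[0].x
for u in proj(m,world(q,P)):cv2.circle(im,(int(round(u[0])),int(round(u[1]))),0,(0,0,255),-1)
cv2.imwrite("pics/fit5.png",cv2.resize(im[80:350,360:540],None,fx=2.1,fy=2.1,interpolation=cv2.INTER_CUBIC))
qw=np.array([.51361,.11125,.0960])
for n,q,p in(("hole L",q,(-66,31)),("slot s",q,(0,-34)),("hole S",qw,(70,31)),("tin",qw,(-60,26)),("slot w",qw,(0,-40))):print(n,np.round(world(q,np.array([[p[0]/1e3,p[1]/1e3,0]]))[0],4),round(q[2],3))
E
python3 fitb.py
```

```text
[0.54276688 0.31741473 0.00086324] 0.7541147605294273
[0.54276673 0.31741596 0.00087413] 0.7541581630706787
[0.54277478 0.31744455 0.00077999] 0.7541708708045974
hole L [0.4767 0.3484 0.    ] 0.001
slot s [0.5428 0.2834 0.    ] 0.001
hole S [0.5803 0.1488 0.    ] 0.096
tin [0.4514 0.1314 0.    ] 0.096
slot w [0.5174 0.0714 0.    ] 0.096
```

View pics/fit5.png

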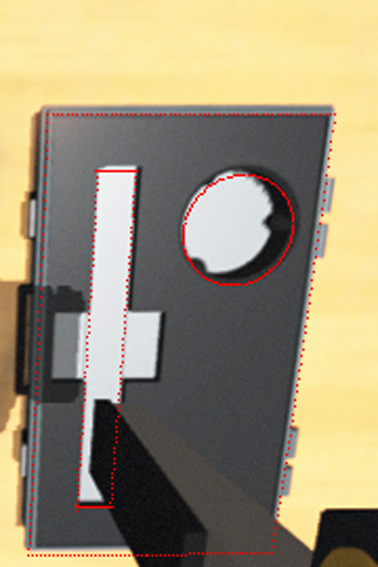

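Call:
jog_arm:
  motion:
    - {"x": 4.1, "y": -6.9, "z": 5, "rx": 0, "ry": 0, "rz": 0, "grip": 1}
    - {"x": 4.1, "y": -6.9, "z": 11, "rx": 0, "ry": 0, "rz": 0, "grip": 1}
    - {"x": 4.1, "y": -6.9, "z": 13.5, "rx": 0, "ry": 0, "rz": 0, "grip": 1}
    - {"x": 4.1, "y": -6.9, "z": 13.5, "rx": 0, "ry": 0, "rz": 0, "grip": 1}
    - {"x": 4.1, "y": -6.9, "z": 17, "rx": 0, "ry": 0, "rz": 0, "grip": 1}
    - {"x": 4.1, "y": -6.9, "z": 20.6, "rx": 0, "ry": 0, "rz": 0, "grip": 1}
    - {"x": 4.1, "y": -6.9, "z": 20.6, "rx": 0, "ry": 0, "rz": 0, "grip": 1}
    - {"x": 4.1, "y": -6.9, "z": 20.6, "rx": 0, "ry": 0, "rz": 0, "grip": 1}

```text
time: 4.35
ee_pos: [0.45, -0.2892, 0.1264]
tcp_rot: [-3.139, 0.003, -3.141]
force: [0.6, 0.3, -0.4]
width: 1.001
```

Call:
jog_arm:
  motion:
    - {"x": 0, "y": 0, "z": 0, "rx": 0, "ry": 0, "rz": 0, "grip": -0.2}
    - {"x": 0, "y": 0, "z": 0, "rx": 0, "ry": 0, "rz": 0, "grip": -0.2}
    - {"x": 0, "y": 0, "z": 0, "rx": 0, "ry": 0, "rz": 0, "grip": -0.2}
    - {"x": 0, "y": 0, "z": 0, "rx": 0, "ry": 0, "rz": 0, "grip": -0.2}
    - {"x": 0, "y": 0, "z": 0, "rx": 0, "ry": 0, "rz": 0, "grip": -0.2}
    - {"x": 0, "y": 0, "z": 0, "rx": 0, "ry": 0, "rz": 0, "grip": -0.2}
  squeeze: 35

```text
time: 5.1
ee_pos: [0.45, -0.2891, 0.1265]
tcp_rot: [-3.139, 0.003, -3.141]
force: [-0.7, 1.6, 3.9]
width: 0.595
```

The grip on the cap is good (54.7 mm). The soil model sits about 2.5 mm low in the picture, so I'll use soil hole (0.474, 0.348) and slot (0.540, 0.283).

Call:
jog_arm:
  motion:
    - {"x": 0, "y": 0, "z": -5, "rx": 0, "ry": 0, "rz": 0, "grip": -0.2}
    - {"x": 0, "y": 0, "z": -11, "rx": 0, "ry": 0, "rz": 0, "grip": -0.2}
    - {"x": 0, "y": 5, "z": -11, "rx": 0, "ry": 0, "rz": 0, "grip": -0.2}
    - {"x": 0, "y": 11, "z": -11, "rx": 0, "ry": 0, "rz": 0, "grip": -0.2}
    - {"x": 0, "y": 17, "z": -11, "rx": 0, "ry": 0, "rz": 0, "grip": -0.2}
    - {"x": 0, "y": 23, "z": -11, "rx": 0, "ry": 0, "rz": 0, "grip": -0.2}
    - {"x": 0, "y": 29, "z": -11, "rx": 0, "ry": 0, "rz": 0, "grip": -0.2}
    - {"x": 0, "y": 35, "z": -11, "rx": 0, "ry": 0, "rz": 0, "grip": -0.2}

```text
time: 6.1
ee_pos: [0.4491, 0.063, 0.2355]
tcp_rot: [-3.139, 0.003, -3.142]
force: [1.7, 0.2, -1.8]
width: 0.595
```

```bash
python3 -c "
from h import *
s=arm.sense();print(s['width'],s['ee_pos']);go([.4757,.348,.2],np.pi);go([.4757,.348,.155],np.pi)"
```

```text
0.5947452752985903 [0.44908267 0.06295218 0.23546987]
go [0.4757 0.348  0.2   ] 3.142 -> [-2.65 28.51  3.49] [-0.01  0.02  0.  ]
go [0.4757 0.348  0.155 ] 3.142 -> [-2.64 28.52  7.99] [-0.01  0.02  0.  ]
```

Call:
jog_arm:
  motion:
    - {"x": -2.6, "y": 6, "z": 0, "rx": 0, "ry": 0.02, "rz": 0, "grip": -0.2}
    - {"x": -2.6, "y": 12, "z": 0, "rx": 0, "ry": 0.02, "rz": 0, "grip": -0.2}
    - {"x": -2.6, "y": 18, "z": 0, "rx": 0, "ry": 0.02, "rz": 0, "grip": -0.2}
    - {"x": -2.6, "y": 24, "z": 0, "rx": 0, "ry": 0.02, "rz": 0, "grip": -0.2}
    - {"x": -2.65, "y": 28.5, "z": 2, "rx": 0, "ry": 0.02, "rz": 0, "grip": -0.2}
    - {"x": -2.65, "y": 28.5, "z": 4, "rx": 0, "ry": 0.02, "rz": 0, "grip": -0.2}
    - {"x": -2.65, "y": 28.5, "z": 5.5, "rx": 0, "ry": 0.02, "rz": 0, "grip": -0.2}
    - {"x": -2.65, "y": 28.5, "z": 5.5, "rx": 0, "ry": 0.02, "rz": 0, "grip": -0.2}

```text
time: 7.1
ee_pos: [0.475, 0.3462, 0.178]
tcp_rot: [-3.137, -0.004, 3.14]
force: [0.2, -0.4, -0.4]
width: 0.599
```

Run:
```python
from h import *
s=arm.sense();print(s['width'],s['ee_pos'],s['force'])
m=arm.camera_model("wrist");w=arm.grab_frame("wrist")[:,:,::-1].copy();b=arm.grab_frame("side")[:,:,::-1]
a=np.linspace(0,2*np.pi,120)
for u in proj(m,np.c_[.4742+.029*np.cos(a),.348+.029*np.sin(a),np.full(120,.036)]):cv2.circle(w,(int(round(u[0])),int(round(u[1]))),0,(0,0,255),-1)
w=w[100:400,140:540];b=cv2.resize(b[130:280,180:380],None,fx=2,fy=2)
cv2.imwrite("pics/p1.png",np.hstack([w,b]))
```

```text
0.5992159541942335 [0.47504572 0.3461668  0.17801729] [ 0.23058943 -0.39765968 -0.43001801]
```

View pics/p1.png

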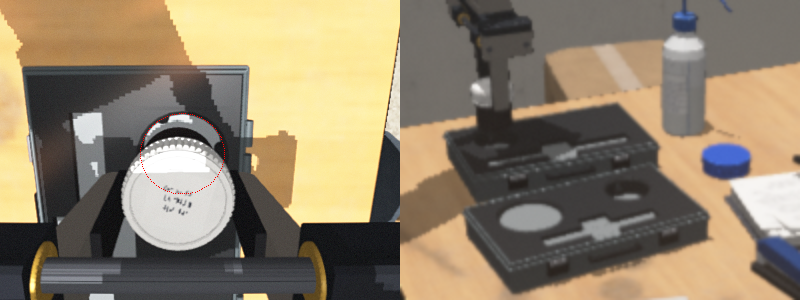

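The projected rim lies on the real hole, so I'll lower and press.

Call:
jog_arm:
  motion:
    - {"x": -0.05, "y": 0.18, "z": 0.8, "rx": 0, "ry": 0, "rz": 0, "grip": -0.2}
    - {"x": -0.05, "y": 0.18, "z": 1.5, "rx": 0, "ry": 0, "rz": 0, "grip": -0.2}
    - {"x": -0.05, "y": 0.18, "z": 2, "rx": 0, "ry": 0, "rz": 0, "grip": -0.2}
    - {"x": -0.05, "y": 0.18, "z": 2.5, "rx": 0, "ry": 0, "rz": 0, "grip": -0.2}
    - {"x": -0.05, "y": 0.18, "z": 3, "rx": 0, "ry": 0, "rz": 0, "grip": -0.2}
    - {"x": -0.05, "y": 0.18, "z": 3.2, "rx": 0, "ry": 0, "rz": 0, "grip": -0.2}
    - {"x": -0.05, "y": 0.18, "z": 3.2, "rx": 0, "ry": 0, "rz": 0, "grip": -0.2}

```text
time: 8.07
ee_pos: [0.4766, 0.3486, 0.1481]
tcp_rot: [-3.139, -0.0, 3.14]
force: [-0.8, 0.2, -1.8]
width: 0.595
```

Call:
jog_arm:
  motion:
    - {"x": 0, "y": 0, "z": 0.3, "rx": 0, "ry": 0, "rz": 0, "grip": -0.2}
    - {"x": 0, "y": 0, "z": 0.5, "rx": 0, "ry": 0, "rz": 0, "grip": -0.2}
    - {"x": 0, "y": 0, "z": 0.7, "rx": 0, "ry": 0, "rz": 0, "grip": -0.2}
    - {"x": 0, "y": 0, "z": 0.7, "rx": 0, "ry": 0, "rz": 0, "grip": -0.2}
    - {"x": 0, "y": 0, "z": 0.7, "rx": 0, "ry": 0, "rz": 0, "grip": -0.2}

```text
time: 8.7
ee_pos: [0.4767, 0.3487, 0.1409]
tcp_rot: [-3.14, -0.0, 3.14]
force: [0.9, 1.0, 0.9]
width: 0.595
```

Call:
jog_arm:
  motion:
    - {"x": 0, "y": 0, "z": 0.2, "rx": 0, "ry": 0, "rz": 0, "grip": -0.2}
    - {"x": 0, "y": 0, "z": 0.4, "rx": 0, "ry": 0, "rz": 0, "grip": -0.2}
    - {"x": 0, "y": 0, "z": 0.4, "rx": 0, "ry": 0, "rz": 0, "grip": -0.2}
    - {"x": 0, "y": 0, "z": 0.4, "rx": 0, "ry": 0, "rz": 0, "grip": -0.2}

```text
time: 9.2
ee_pos: [0.4767, 0.3488, 0.1385]
tcp_rot: [-3.139, -0.0, 3.14]
force: [-5.5, -2.6, 12.8]
width: 0.601
```

```bash
python3 -c "
from h import *
s=arm.sense();print(s['width'],s['ee_pos'],s['force'])
b=arm.grab_frame('side')[:,:,::-1]
cv2.imwrite('pics/p2.png',cv2.resize(b[120:280,190:350],None,fx=3,fy=3))"
```

```text
0.6007944109205925 [0.47673955 0.3488005  0.13849998] [-5.48662497 -2.632022   12.80585987]
```

Call:
jog_arm:
  motion:
    - {"x": 0, "y": 0, "z": 0.15, "rx": 0, "ry": 0, "rz": 0, "grip": -0.2}
    - {"x": 0, "y": 0, "z": 0.15, "rx": 0, "ry": 0, "rz": 0, "grip": -0.2}
    - {"x": 0, "y": 0, "z": 0.15, "rx": 0, "ry": 0, "rz": 0, "grip": -0.2}

```text
time: 9.62
ee_pos: [0.4767, 0.3489, 0.1385]
tcp_rot: [-3.139, -0.001, 3.14]
force: [-5.7, -2.1, 13.1]
width: 0.594
```

Stood on the floor: the underside reads 12 mm and it goes no further at 13 N. I'll release and go to the spatula.

Call:
jog_arm:
  motion:
    - {"x": 0, "y": 0, "z": -0.1, "rx": 0, "ry": 0, "rz": 0, "grip": 0.7}
    - {"x": 0, "y": 0, "z": -0.1, "rx": 0, "ry": 0, "rz": 0, "grip": 0.7}
    - {"x": 0, "y": 0, "z": -0.1, "rx": 0, "ry": 0, "rz": 0, "grip": 0.7}
    - {"x": 0, "y": 0, "z": -4, "rx": 0, "ry": 0, "rz": 0, "grip": 0.7}
    - {"x": 0, "y": 0, "z": -8, "rx": 0, "ry": 0, "rz": 0, "grip": 0.7}
    - {"x": 0, "y": -6, "z": -12, "rx": 0, "ry": 0, "rz": 0, "grip": 0.5}
    - {"x": 0, "y": -12, "z": -12, "rx": 0, "ry": 0, "rz": 0, "grip": 0.5}
    - {"x": 0, "y": -18, "z": -12, "rx": 0, "ry": 0, "rz": 0, "grip": 0.5}

```text
time: 10.62
ee_pos: [0.4767, 0.1708, 0.2597]
tcp_rot: [-3.139, 0.001, 3.141]
force: [1.5, -0.2, 0.8]
width: 0.754
```

```bash
python3 -c "
from h import *
s=arm.sense();print(s['width'],s['ee_pos'],s['force'])
m=arm.camera_model('wrist');w=arm.grab_frame('wrist')[:,:,::-1]
cv2.imwrite('pics/p2.png',w)
go([.4836,-.0508,.15],np.pi-.112);go([.4836,-.0508,.091],np.pi-.112)"
```

```text
0.753753639003932 [0.47673971 0.17079732 0.2596633 ] [ 1.52119393 -0.16567474  0.78037732]
go [ 0.4836 -0.0508  0.15  ] 3.03 -> [ -0.78 -21.46  11.06] [-0.04 -0.    0.61]
go [ 0.4836 -0.0508  0.091 ] 3.03 -> [ -0.79 -21.42  16.96] [-0.04 -0.    0.61]
```

View pics/p2.png

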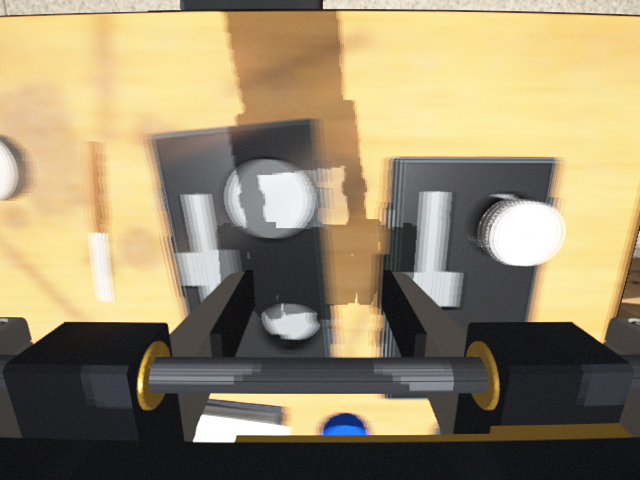

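The large pot stands in its hole (520,232). Now the spatula.

Call:
jog_arm:
  motion:
    - {"x": -0.8, "y": -6, "z": 0, "rx": 0, "ry": 0, "rz": 0.6, "grip": 0.2}
    - {"x": -0.8, "y": -12, "z": 3, "rx": 0, "ry": 0, "rz": 0.6, "grip": 0.2}
    - {"x": -0.8, "y": -18, "z": 6, "rx": 0, "ry": 0, "rz": 0.6, "grip": 0.2}
    - {"x": -0.8, "y": -21.4, "z": 10, "rx": 0, "ry": 0, "rz": 0.61, "grip": 0.2}
    - {"x": -0.8, "y": -21.4, "z": 12, "rx": 0, "ry": 0, "rz": 0.61, "grip": 0.2}
    - {"x": -0.8, "y": -21.4, "z": 15, "rx": 0, "ry": 0, "rz": 0.61, "grip": 0.2}
    - {"x": -0.8, "y": -21.4, "z": 16.6, "rx": 0, "ry": 0, "rz": 0.61, "grip": 0.2}
    - {"x": -0.8, "y": -21.4, "z": 16.8, "rx": 0, "ry": 0, "rz": 0.61, "grip": 0.2}

```text
time: 11.68
ee_pos: [0.4831, -0.0502, 0.0916]
tcp_rot: [-3.135, -0.002, 3.03]
force: [0.8, 0.0, 0.6]
width: 0.599
```

Call:
jog_arm:
  motion:
    - {"x": 0, "y": 0, "z": 0, "rx": 0, "ry": 0, "rz": 0, "grip": -0.95}
    - {"x": 0, "y": 0, "z": 0, "rx": 0, "ry": 0, "rz": 0, "grip": -0.95}
    - {"x": 0, "y": 0, "z": 0, "rx": 0, "ry": 0, "rz": 0, "grip": -0.95}
    - {"x": 0, "y": 0, "z": 0, "rx": 0, "ry": 0, "rz": 0, "grip": -0.95}
    - {"x": 0, "y": 0, "z": 0, "rx": 0, "ry": 0, "rz": 0, "grip": -0.95}
    - {"x": 0, "y": 0, "z": 0, "rx": 0, "ry": 0, "rz": 0, "grip": -0.95}
  squeeze: 20

```text
time: 12.42
ee_pos: [0.4833, -0.0503, 0.0919]
tcp_rot: [-3.135, -0.002, 3.03]
force: [-0.3, 1.4, 2.3]
width: 0.129
```

Call:
jog_arm:
  motion:
    - {"x": 0, "y": 0, "z": -5, "rx": 0, "ry": 0, "rz": 0, "grip": -0.95}
    - {"x": 0, "y": 0, "z": -10, "rx": 0, "ry": 0, "rz": 0, "grip": -0.95}
    - {"x": 0, "y": 6, "z": -10, "rx": 0, "ry": 0, "rz": -0.6, "grip": -0.95}
    - {"x": -1, "y": 12, "z": -10, "rx": 0, "ry": 0, "rz": -0.6, "grip": -0.95}
    - {"x": -1.5, "y": 18, "z": -10, "rx": 0, "ry": 0, "rz": -0.6, "grip": -0.95}
    - {"x": -2, "y": 24, "z": -10, "rx": 0, "ry": 0, "rz": -0.6, "grip": -0.95}
    - {"x": -2, "y": 30, "z": -10, "rx": 0, "ry": 0, "rz": -0.6, "grip": -0.95}
    - {"x": -2, "y": 33, "z": -10, "rx": 0, "ry": 0, "rz": -0.6, "grip": -0.95}

```text
time: 13.42
ee_pos: [0.5395, 0.279, 0.1891]
tcp_rot: [-3.135, -0.003, 3.138]
force: [-0.0, -0.5, 0.5]
width: 0.128
```

```bash
python3 -c "
from h import *
s=arm.sense();print(s['width'],s['ee_pos'],s['force'])
go([.5403,.283,.14],np.pi+.001);go([.5403,.283,.121],np.pi+.001)"
```

```text
0.128383757862024 [0.53954482 0.2789918  0.18908475] [-0.00666023 -0.53432195  0.52006109]
go [0.5403 0.283  0.14  ] 3.143 -> [-0.09  0.43  4.91] [-0.04 -0.02 -0.03]
go [0.5403 0.283  0.121 ] 3.143 -> [-0.09  0.45  6.81] [-0.04 -0.02 -0.03]
```

Call:
jog_arm:
  motion:
    - {"x": -0.1, "y": 0.44, "z": 0, "rx": -0.04, "ry": 0, "rz": -0.03, "grip": -0.95}
    - {"x": -0.1, "y": 0.44, "z": 2.5, "rx": -0.04, "ry": 0, "rz": -0.03, "grip": -0.95}
    - {"x": -0.1, "y": 0.44, "z": 4.5, "rx": -0.04, "ry": 0, "rz": -0.03, "grip": -0.95}
    - {"x": -0.1, "y": 0.44, "z": 5.5, "rx": -0.04, "ry": 0, "rz": -0.03, "grip": -0.95}
    - {"x": -0.1, "y": 0.44, "z": 6.2, "rx": -0.04, "ry": 0, "rz": -0.03, "grip": -0.95}
    - {"x": -0.1, "y": 0.44, "z": 6.7, "rx": -0.04, "ry": 0, "rz": -0.03, "grip": -0.95}
    - {"x": -0.1, "y": 0.44, "z": 6.8, "rx": -0.04, "ry": 0, "rz": -0.03, "grip": -0.95}
    - {"x": -0.1, "y": 0.44, "z": 6.8, "rx": -0.04, "ry": 0, "rz": -0.03, "grip": -0.95}

```text
time: 14.42
ee_pos: [0.5406, 0.283, 0.1215]
tcp_rot: [3.141, -0.002, -3.14]
force: [0.3, -0.4, -0.1]
width: 0.13
```

Call:
jog_arm:
  motion:
    - {"x": 0, "y": 0, "z": 0.15, "rx": 0, "ry": 0, "rz": 0, "grip": -0.95}
    - {"x": 0, "y": 0, "z": 0.15, "rx": 0, "ry": 0, "rz": 0, "grip": -0.95}
    - {"x": 0, "y": 0, "z": 0.15, "rx": 0, "ry": 0, "rz": 0, "grip": -0.6}
    - {"x": 0, "y": 0, "z": 0.15, "rx": 0, "ry": 0, "rz": 0, "grip": -0.6}
    - {"x": 0, "y": 0, "z": 0.15, "rx": 0, "ry": 0, "rz": 0, "grip": -0.6}
    - {"x": 0, "y": 0, "z": -1, "rx": 0, "ry": 0, "rz": 0, "grip": -0.6}
    - {"x": 0, "y": 0, "z": -6, "rx": 0, "ry": 0, "rz": 0, "grip": -0.5}
    - {"x": 0, "y": 0, "z": -12, "rx": 0, "ry": 0, "rz": 0, "grip": 1}

```text
time: 15.42
ee_pos: [0.5402, 0.2827, 0.2425]
tcp_rot: [-3.142, -0.004, -3.14]
force: [-0.1, 0.8, 0.7]
width: 0.337
```

Call:
jog_arm:
  motion:
    - {"x": 0, "y": -6, "z": -6, "rx": 0, "ry": 0, "rz": 0, "grip": 1}
    - {"x": 0, "y": -12, "z": -6, "rx": 0, "ry": 0, "rz": 0, "grip": 1}
    - {"x": 0, "y": -12, "z": -6, "rx": 0, "ry": 0, "rz": 0, "grip": 1}
    - {"x": 0, "y": -12, "z": -6, "rx": 0, "ry": 0, "rz": 0, "grip": 1}

```text
time: 15.92
ee_pos: [0.5406, 0.1624, 0.3028]
tcp_rot: [3.141, -0.004, 3.141]
force: [0.2, 1.2, 0.0]
width: 0.771
```

```bash
python3 -c "
from h import *
s=arm.sense();print(s['width'],s['ee_pos'],s['force'])
m=arm.camera_model('wrist');w=arm.grab_frame('wrist')[:,:,::-1]
np.save('m3.npy',m,allow_pickle=True);cv2.imwrite('pics/p3.png',w)
go([.5239,-.2104,.19],np.pi);go([.5239,-.2104,.122],np.pi)"
```

```text
0.7706055317614402 [0.54064612 0.1623697  0.30284941] [2.47120111e-01 1.15472544e+00 1.06856910e-03]
go [ 0.5239 -0.2104  0.19  ] 3.142 -> [  1.63 -37.37  11.2 ] [ 0.   -0.03  0.01]
go [ 0.5239 -0.2104  0.122 ] 3.142 -> [  1.6  -37.38  18.  ] [ 0.   -0.03  0.01]
```

View pics/p3.png

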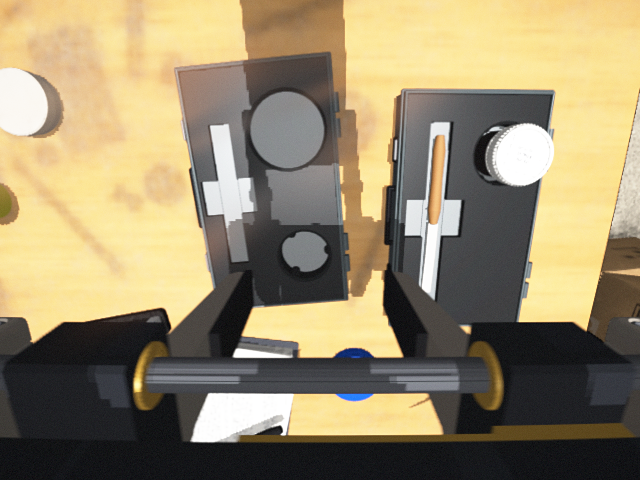

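The spatula lies in its slot (from 438,135 downward). Now the small pot.

Call:
jog_arm:
  motion:
    - {"x": 1.6, "y": -6, "z": 0, "rx": 0, "ry": 0, "rz": 0, "grip": 1}
    - {"x": 1.6, "y": -12, "z": 0, "rx": 0, "ry": 0, "rz": 0, "grip": 1}
    - {"x": 1.6, "y": -18, "z": 2, "rx": 0, "ry": 0, "rz": 0, "grip": 1}
    - {"x": 1.6, "y": -24, "z": 4, "rx": 0, "ry": 0, "rz": 0, "grip": 1}
    - {"x": 1.6, "y": -30, "z": 6, "rx": 0, "ry": 0, "rz": 0, "grip": 1}
    - {"x": 1.6, "y": -36, "z": 8, "rx": 0, "ry": 0, "rz": 0, "grip": 1}
    - {"x": 1.6, "y": -37.4, "z": 10, "rx": 0, "ry": 0, "rz": 0, "grip": 1}
    - {"x": 1.6, "y": -37.4, "z": 10.5, "rx": 0, "ry": 0, "rz": 0, "grip": 1}

```text
time: 16.98
ee_pos: [0.5238, -0.2098, 0.1945]
tcp_rot: [3.138, -0.008, -3.141]
force: [-0.2, 0.7, -0.3]
width: 1.002
```

```bash
python3 -c "
from h import *
s=arm.sense();print(s['width'],s['ee_pos'],s['force'])
go([.5239,-.2104,.122],np.pi)"
```

```text
1.0020093429813766 [ 0.52380583 -0.20979243  0.19454301] [-0.2212297   0.71567356 -0.34540236]
go [ 0.5239 -0.2104  0.122 ] 3.142 -> [-0.07 -0.09  7.25] [ 0.02 -0.05  0.  ]
```

Call:
jog_arm:
  motion:
    - {"x": -0.05, "y": -0.1, "z": 3, "rx": 0, "ry": -0.05, "rz": 0, "grip": 1}
    - {"x": -0.05, "y": -0.1, "z": 6, "rx": 0, "ry": -0.05, "rz": 0, "grip": 1}
    - {"x": -0.05, "y": -0.1, "z": 7.3, "rx": 0, "ry": -0.05, "rz": 0, "grip": 1}
    - {"x": -0.05, "y": -0.1, "z": 7.3, "rx": 0, "ry": -0.05, "rz": 0, "grip": 1}

```text
time: 17.48
ee_pos: [0.5238, -0.2092, 0.1212]
tcp_rot: [3.137, -0.001, -3.139]
force: [-0.4, -0.4, 0.3]
width: 0.995
```

Call:
jog_arm:
  motion:
    - {"x": 0, "y": 0, "z": 0, "rx": 0, "ry": 0, "rz": 0, "grip": -0.2}
    - {"x": 0, "y": 0, "z": 0, "rx": 0, "ry": 0, "rz": 0, "grip": -0.2}
    - {"x": 0, "y": 0, "z": 0, "rx": 0, "ry": 0, "rz": 0, "grip": -0.2}
    - {"x": 0, "y": 0, "z": 0, "rx": 0, "ry": 0, "rz": 0, "grip": -0.2}
    - {"x": 0, "y": 0, "z": 0, "rx": 0, "ry": 0, "rz": 0, "grip": -0.2}
    - {"x": 0, "y": 0, "z": 0, "rx": 0, "ry": 0, "rz": 0, "grip": -0.2}
  squeeze: 35

```text
time: 18.23
ee_pos: [0.5239, -0.2093, 0.1215]
tcp_rot: [3.137, -0.0, -3.14]
force: [-0.9, -0.3, 3.7]
width: 0.542
```

Call:
jog_arm:
  motion:
    - {"x": 0, "y": 0, "z": -5, "rx": 0, "ry": 0, "rz": 0, "grip": -0.2}
    - {"x": 0, "y": 0, "z": -9, "rx": 0, "ry": 0, "rz": 0, "grip": -0.2}
    - {"x": -1, "y": 6, "z": -9, "rx": 0, "ry": 0, "rz": 0, "grip": -0.2}
    - {"x": -2, "y": 12, "z": -9, "rx": 0, "ry": 0, "rz": 0, "grip": -0.2}
    - {"x": -3, "y": 18, "z": -9, "rx": 0, "ry": 0, "rz": 0, "grip": -0.2}
    - {"x": -4, "y": 24, "z": -9, "rx": 0, "ry": 0, "rz": 0, "grip": -0.2}
    - {"x": -5, "y": 30, "z": -9, "rx": 0, "ry": 0, "rz": 0, "grip": -0.2}
    - {"x": -5.6, "y": 34, "z": -9, "rx": 0, "ry": 0, "rz": 0, "grip": -0.2}

```text
time: 19.23
ee_pos: [0.5789, 0.1331, 0.2125]
tcp_rot: [3.137, -0.001, -3.138]
force: [-0.2, -0.3, -0.7]
width: 0.539
```

Run:
```python
from h import *
s=arm.sense();print(s['width'],s['ee_pos'],s['force'])
m=np.load('m3.npy',allow_pickle=True).item();w=cv2.imread('pics/p3.png')
a=np.linspace(0,2*np.pi,150);q=(.5136,.1112,.096);c,sn=np.cos(q[2]),np.sin(q[2])
for x,y,d in((.07,.031,.053),(-.06,.026,.074)):
    X,Y=q[0]+x*c-y*sn,q[1]+x*sn+y*c
    for u in proj(m,np.c_[X+d/2*np.cos(a),Y+d/2*np.sin(a),np.full(150,.036)]):cv2.circle(w,(int(round(u[0])),int(round(u[1]))),0,(0,0,255),-1)
L=np.array([[x,-.04+y] for x,y in((-.072,-.01),(.072,-.01),(.072,.01),(-.072,.01))])
P=np.c_[q[0]+L[:,0]*c-L[:,1]*sn,q[1]+L[:,0]*sn+L[:,1]*c,np.full(4,.036)]
cv2.polylines(w,[proj(m,P).astype(int)],1,(0,0,255),1)
cv2.imwrite('pics/p4.png',cv2.resize(w[40:310,170:360],None,fx=2.2,fy=2.2))
go([.5803,.1488,.17],np.pi)
```

```text
0.538753024724341 [0.57894221 0.13305892 0.21254258] [-0.17499506 -0.28639905 -0.70351573]
go [0.5803 0.1488 0.17  ] 3.142 -> [-0.15  1.55  4.26] [ 0.03 -0.01  0.02]
```

View pics/p4.png

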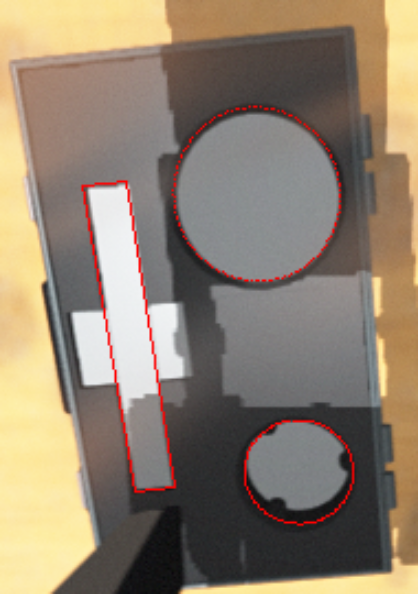

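The wipe-case model matches the picture at the slot and at both holes, so I'll lower the small pot.

Call:
jog_arm:
  motion:
    - {"x": -0.15, "y": 1.55, "z": 0, "rx": 0.03, "ry": 0, "rz": 0, "grip": -0.2}
    - {"x": -0.15, "y": 1.55, "z": 1.5, "rx": 0.03, "ry": 0, "rz": 0, "grip": -0.2}
    - {"x": -0.15, "y": 1.55, "z": 3.5, "rx": 0.03, "ry": 0, "rz": 0, "grip": -0.2}
    - {"x": -0.15, "y": 1.55, "z": 5, "rx": 0.03, "ry": 0, "rz": 0, "grip": -0.2}
    - {"x": -0.15, "y": 1.55, "z": 6, "rx": 0.03, "ry": 0, "rz": 0, "grip": -0.2}
    - {"x": -0.15, "y": 1.55, "z": 7, "rx": 0.03, "ry": 0, "rz": 0, "grip": -0.2}
    - {"x": -0.15, "y": 1.55, "z": 7, "rx": 0.03, "ry": 0, "rz": 0, "grip": -0.2}
    - {"x": -0.15, "y": 1.55, "z": 7, "rx": 0.03, "ry": 0, "rz": 0, "grip": -0.2}

```text
time: 20.23
ee_pos: [0.5805, 0.1486, 0.1426]
tcp_rot: [-3.14, -0.001, -3.138]
force: [1.1, -2.5, -2.8]
width: 0.538
```

Call:
jog_arm:
  motion:
    - {"x": 0, "y": 0, "z": 0.4, "rx": 0, "ry": 0, "rz": 0, "grip": -0.2}
    - {"x": 0, "y": 0, "z": 0.8, "rx": 0, "ry": 0, "rz": 0, "grip": -0.2}
    - {"x": 0, "y": 0, "z": 1, "rx": 0, "ry": 0, "rz": 0, "grip": -0.2}
    - {"x": 0, "y": 0, "z": 1, "rx": 0, "ry": 0, "rz": 0, "grip": -0.2}
    - {"x": 0, "y": 0, "z": 1, "rx": 0, "ry": 0, "rz": 0, "grip": -0.2}

```text
time: 20.85
ee_pos: [0.5812, 0.1485, 0.1335]
tcp_rot: [-3.14, 0.001, -3.138]
force: [-0.0, -1.9, 6.3]
width: 0.544
```

Call:
jog_arm:
  motion:
    - {"x": 0, "y": 0, "z": 0.25, "rx": 0, "ry": 0, "rz": 0, "grip": -0.2}
    - {"x": 0, "y": 0, "z": 0.25, "rx": 0, "ry": 0, "rz": 0, "grip": -0.2}
    - {"x": 0, "y": 0, "z": 0.25, "rx": 0, "ry": 0, "rz": 0, "grip": -0.2}

```text
time: 21.22
ee_pos: [0.5815, 0.1486, 0.1334]
tcp_rot: [-3.14, 0.001, -3.137]
force: [-6.6, -2.9, 18.5]
width: 0.54
```

Seated. I'll release and go to the tin.

Call:
jog_arm:
  motion:
    - {"x": 0, "y": 0, "z": -0.1, "rx": 0, "ry": 0, "rz": 0, "grip": 0.6}
    - {"x": 0, "y": 0, "z": -0.1, "rx": 0, "ry": 0, "rz": 0, "grip": 0.6}
    - {"x": 0, "y": 0, "z": -0.1, "rx": 0, "ry": 0, "rz": 0, "grip": 0.6}
    - {"x": 0, "y": 0, "z": -4, "rx": 0, "ry": 0, "rz": 0, "grip": 0.6}
    - {"x": 0, "y": 0, "z": -8, "rx": 0, "ry": 0, "rz": 0, "grip": 1}
    - {"x": 4, "y": -5, "z": -9, "rx": 0, "ry": 0, "rz": 0, "grip": 1}
    - {"x": 7, "y": -10, "z": -9, "rx": 0, "ry": 0, "rz": 0, "grip": 1}
    - {"x": 10, "y": -15, "z": -9, "rx": 0, "ry": 0, "rz": 0, "grip": 1}

```text
time: 22.22
ee_pos: [0.4808, -0.0028, 0.2234]
tcp_rot: [-3.14, 0.001, -3.137]
force: [-0.1, -1.2, 0.1]
width: 1.004
```

```bash
python3 -c "
from h import *
s=arm.sense();print(s['width'],s['ee_pos'],s['force'])
go([.4221,-.1447,.16],np.pi);go([.4221,-.1447,.101],np.pi)"
```

```text
1.0038001069322235 [ 0.48083534 -0.00283068  0.22336746] [-0.12521262 -1.15328205  0.10972581]
go [ 0.4221 -0.1447  0.16  ] 3.142 -> [  5.95 -14.15   6.35] [-0.01  0.01  0.03]
go [ 0.4221 -0.1447  0.101 ] 3.142 -> [  5.96 -14.14  12.25] [-0.01  0.01  0.03]
```

Call:
jog_arm:
  motion:
    - {"x": 2, "y": -5, "z": 0, "rx": 0, "ry": 0, "rz": 0.03, "grip": 1}
    - {"x": 4, "y": -10, "z": 3, "rx": 0, "ry": 0, "rz": 0.03, "grip": 1}
    - {"x": 5.95, "y": -14.15, "z": 6, "rx": 0, "ry": 0, "rz": 0.03, "grip": 1}
    - {"x": 5.95, "y": -14.15, "z": 7, "rx": 0, "ry": 0, "rz": 0.03, "grip": 1}
    - {"x": 5.95, "y": -14.15, "z": 9, "rx": 0, "ry": 0, "rz": 0.03, "grip": 1}
    - {"x": 5.95, "y": -14.15, "z": 12.2, "rx": 0, "ry": 0, "rz": 0.03, "grip": 1}
    - {"x": 5.95, "y": -14.15, "z": 12.2, "rx": 0, "ry": 0, "rz": 0.03, "grip": 1}
    - {"x": 5.95, "y": -14.15, "z": 12.2, "rx": 0, "ry": 0, "rz": 0.03, "grip": 1}

```text
time: 23.22
ee_pos: [0.423, -0.1445, 0.1024]
tcp_rot: [-3.14, 0.002, -3.141]
force: [0.5, -0.6, 0.7]
width: 1.001
```

Call:
jog_arm:
  motion:
    - {"x": 0, "y": 0, "z": 0, "rx": 0, "ry": 0, "rz": 0, "grip": 0.1}
    - {"x": 0, "y": 0, "z": 0, "rx": 0, "ry": 0, "rz": 0, "grip": 0.1}
    - {"x": 0, "y": 0, "z": 0, "rx": 0, "ry": 0, "rz": 0, "grip": 0.1}
    - {"x": 0, "y": 0, "z": 0, "rx": 0, "ry": 0, "rz": 0, "grip": 0.1}
    - {"x": 0, "y": 0, "z": 0, "rx": 0, "ry": 0, "rz": 0, "grip": 0.1}
    - {"x": 0, "y": 0, "z": 0, "rx": 0, "ry": 0, "rz": 0, "grip": 0.1}
  squeeze: 30

```text
time: 23.98
ee_pos: [0.4233, -0.1447, 0.1029]
tcp_rot: [-3.139, 0.003, -3.141]
force: [-0.7, 1.5, 6.0]
width: 0.688
```

Call:
jog_arm:
  motion:
    - {"x": 0, "y": 0, "z": -4, "rx": 0, "ry": 0, "rz": 0, "grip": 0.1}
    - {"x": 0, "y": 0, "z": -9, "rx": 0, "ry": 0, "rz": 0, "grip": 0.1}
    - {"x": 0, "y": 5, "z": -9, "rx": 0, "ry": 0, "rz": 0, "grip": 0.1}
    - {"x": -1, "y": 11, "z": -9, "rx": 0, "ry": 0, "rz": 0, "grip": 0.1}
    - {"x": -2, "y": 17, "z": -9, "rx": 0, "ry": 0, "rz": 0, "grip": 0.1}
    - {"x": -3, "y": 23, "z": -9, "rx": 0, "ry": 0, "rz": 0, "grip": 0.1}
    - {"x": -3, "y": 27.6, "z": -9, "rx": 0, "ry": 0, "rz": 0, "grip": 0.1}
    - {"x": -3, "y": 27.6, "z": -9, "rx": 0, "ry": 0, "rz": 0, "grip": 0.1}

```text
time: 24.98
ee_pos: [0.452, 0.1339, 0.1917]
tcp_rot: [-3.139, 0.002, -3.136]
force: [0.4, -0.1, -1.0]
width: 0.688
```

```bash
python3 -c "
from h import *
s=arm.sense();print(s['width'],s['ee_pos'],s['force'])
go([.453,.1314,.133],np.pi)
w=arm.grab_frame('wrist')[:,:,::-1][100:420,60:580];b=arm.grab_frame('side')[:,:,::-1]
b=cv2.resize(b[140:300,170:300],None,fx=2,fy=2)
cv2.imwrite('pics/p5.png',np.hstack([w,b]))"
```

```text
0.688334897355241 [0.45201716 0.13390321 0.19168963] [ 0.44291936 -0.08492218 -1.01987553]
go [0.453  0.1314 0.133 ] 3.142 -> [-0.09 -0.24  5.87] [-0.01  0.01  0.03]
```

View pics/p5.png

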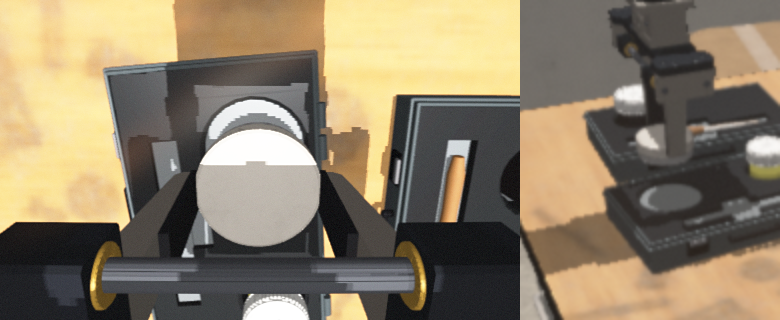

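The tin is held level over its hole, and the small pot stands upright in its own. Lowering now.

Call:
jog_arm:
  motion:
    - {"x": -0.1, "y": -0.24, "z": 1.5, "rx": 0, "ry": 0, "rz": 0, "grip": 0.1}
    - {"x": -0.1, "y": -0.24, "z": 3.5, "rx": 0, "ry": 0, "rz": 0, "grip": 0.1}
    - {"x": -0.1, "y": -0.24, "z": 4.7, "rx": 0, "ry": 0, "rz": 0, "grip": 0.1}
    - {"x": -0.1, "y": -0.24, "z": 5.4, "rx": 0, "ry": 0, "rz": 0, "grip": 0.1}
    - {"x": -0.1, "y": -0.24, "z": 5.9, "rx": 0, "ry": 0, "rz": 0, "grip": 0.1}
    - {"x": -0.1, "y": -0.24, "z": 5.95, "rx": 0, "ry": 0, "rz": 0, "grip": 0.1}
    - {"x": -0.1, "y": -0.24, "z": 5.95, "rx": 0, "ry": 0, "rz": 0, "grip": 0.1}

```text
time: 25.95
ee_pos: [0.4539, 0.1289, 0.1327]
tcp_rot: [-3.139, 0.003, -3.14]
force: [0.2, -0.6, -0.1]
width: 0.693
```

Call:
jog_arm:
  motion:
    - {"x": 0, "y": 0, "z": 0.2, "rx": 0, "ry": 0, "rz": 0, "grip": 0.1}
    - {"x": 0, "y": 0, "z": 0.2, "rx": 0, "ry": 0, "rz": 0, "grip": 0.1}
    - {"x": 0, "y": 0, "z": 0.2, "rx": 0, "ry": 0, "rz": 0, "grip": 0.1}

```text
time: 26.32
ee_pos: [0.4543, 0.1289, 0.131]
tcp_rot: [-3.139, 0.004, -3.14]
force: [-0.0, -0.3, 1.0]
width: 0.69
```

Call:
jog_arm:
  motion:
    - {"x": 0.05, "y": 0.2, "z": 0, "rx": 0, "ry": 0, "rz": 0, "grip": 0.1}
    - {"x": 0.05, "y": 0.2, "z": 0.05, "rx": 0, "ry": 0, "rz": 0, "grip": 0.1}
    - {"x": 0.05, "y": 0.2, "z": 0.05, "rx": 0, "ry": 0, "rz": 0, "grip": 0.8}
    - {"x": 0.05, "y": 0.2, "z": 0.05, "rx": 0, "ry": 0, "rz": 0, "grip": 0.8}
    - {"x": 0.05, "y": 0.2, "z": 0.05, "rx": 0, "ry": 0, "rz": 0, "grip": 0.8}
    - {"x": 0, "y": 0.2, "z": -3, "rx": 0, "ry": 0, "rz": 0, "grip": 0.8}
    - {"x": 0, "y": 0.2, "z": -8, "rx": 0, "ry": 0, "rz": 0, "grip": 0.8}
    - {"x": 0, "y": -5, "z": -14, "rx": 0, "ry": 0, "rz": 0, "grip": 0.8}

```text
time: 27.32
ee_pos: [0.4536, 0.0912, 0.2598]
tcp_rot: [-3.139, 0.004, -3.136]
force: [0.2, -1.3, 0.5]
width: 0.903
```

Call:
jog_arm:
  motion:
    - {"x": 0, "y": -6, "z": 0, "rx": 0, "ry": 0, "rz": 0, "grip": 0.8}
    - {"x": 0, "y": -12, "z": 0, "rx": 0, "ry": 0, "rz": 0, "grip": 0.5}
    - {"x": 0, "y": -18, "z": 0, "rx": 0, "ry": 0, "rz": 0, "grip": 0.2}
    - {"x": 0, "y": -24, "z": 0, "rx": 0, "ry": 0, "rz": 0, "grip": 0}
    - {"x": 0, "y": -30, "z": 0, "rx": 0, "ry": 0, "rz": 0, "grip": 0}
    - {"x": 0, "y": -36, "z": 0, "rx": 0, "ry": 0, "rz": 0, "grip": 0}
    - {"x": 0, "y": -36, "z": 0, "rx": 0, "ry": 0, "rz": 0, "grip": 0}
    - {"x": 0, "y": -36, "z": 0, "rx": 0, "ry": 0, "rz": 0, "grip": 0}

```text
time: 28.32
ee_pos: [0.4554, -0.2683, 0.2602]
tcp_rot: [-3.14, 0.003, -3.136]
force: [0.0, -0.6, 0.4]
width: 0.502
```

Run:
```python
from h import *
s=arm.sense();print(s['width'],s['ee_pos'],s['force'])
m=arm.camera_model('wrist');w=arm.grab_frame('wrist')
for d in arm.cut_out('wrist','tweezers')[:2]:
    ys,xs=np.nonzero(d['pixels']);W=onz(m,np.c_[xs,ys],.006)[:,:2]
    print(round(d['score'],2),d['position'],len(xs),cv2.minAreaRect((W*1000).astype(np.float32)),W.min(0),W.max(0))
go([.450,-.3585,.15],np.pi+.05);go([.450,-.3585,.091],np.pi+.05)
```

```text
0.5021212584649679 [ 0.45538293 -0.26828122  0.26019276] [ 0.03957926 -0.55911392  0.43348367]
0.88 [230.4, 198.4] 570 ((450.9795837402344, -360.1365661621094), (125.75602722167969, 13.191108703613281), 1.5521290302276611) [ 0.38812405 -0.36688418] [ 0.51380251 -0.35310304]
go [ 0.45   -0.3585  0.15  ] 3.192 -> [ 0.67 -9.08 11.05] [-0.01  0.02 -0.25]
go [ 0.45   -0.3585  0.091 ] 3.192 -> [ 0.69 -9.07 16.95] [-0.01  0.02 -0.25]
```

Call:
jog_arm:
  motion:
    - {"x": 0.6, "y": -5, "z": 2, "rx": 0, "ry": 0, "rz": -0.22, "grip": 0}
    - {"x": 0.6, "y": -9.2, "z": 5, "rx": 0, "ry": 0, "rz": -0.22, "grip": 0}
    - {"x": 0.6, "y": -9.2, "z": 9, "rx": 0, "ry": 0, "rz": -0.22, "grip": 0}
    - {"x": 0.6, "y": -9.2, "z": 11, "rx": 0, "ry": 0, "rz": -0.22, "grip": 0}
    - {"x": 0.6, "y": -9.2, "z": 14, "rx": 0, "ry": 0, "rz": -0.22, "grip": 0}
    - {"x": 0.6, "y": -9.2, "z": 16.5, "rx": 0, "ry": 0, "rz": -0.22, "grip": 0}
    - {"x": 0.6, "y": -9.2, "z": 16.9, "rx": 0, "ry": 0, "rz": -0.22, "grip": 0}
    - {"x": 0.6, "y": -9.2, "z": 16.9, "rx": 0, "ry": 0, "rz": -0.22, "grip": 0}

```text
time: 29.42
ee_pos: [0.4514, -0.3593, 0.0922]
tcp_rot: [-3.139, 0.004, -3.095]
force: [-0.0, 0.6, 0.0]
width: 0.501
```

Call:
jog_arm:
  motion:
    - {"x": 0, "y": 0, "z": 0, "rx": 0, "ry": 0, "rz": 0, "grip": -0.98}
    - {"x": 0, "y": 0, "z": 0, "rx": 0, "ry": 0, "rz": 0, "grip": -0.98}
    - {"x": 0, "y": 0, "z": 0, "rx": 0, "ry": 0, "rz": 0, "grip": -0.98}
    - {"x": 0, "y": 0, "z": 0, "rx": 0, "ry": 0, "rz": 0, "grip": -0.98}
    - {"x": 0, "y": 0, "z": 0, "rx": 0, "ry": 0, "rz": 0, "grip": -0.98}
    - {"x": 0, "y": 0, "z": 0, "rx": 0, "ry": 0, "rz": 0, "grip": -0.98}
  squeeze: 15

```text
time: 30.18
ee_pos: [0.4515, -0.3594, 0.0924]
tcp_rot: [-3.139, 0.004, -3.095]
force: [-0.1, 0.4, 3.1]
width: 0.106
```

Call:
jog_arm:
  motion:
    - {"x": 0, "y": 0, "z": -4, "rx": 0, "ry": 0, "rz": 0, "grip": -0.98}
    - {"x": 0, "y": 0, "z": -9, "rx": 0, "ry": 0, "rz": 0, "grip": -0.98}
    - {"x": -1, "y": 6, "z": -9, "rx": 0, "ry": 0, "rz": 0, "grip": -0.98}
    - {"x": -2, "y": 12, "z": -9, "rx": 0, "ry": 0, "rz": 0, "grip": -0.98}
    - {"x": -3, "y": 18, "z": -9, "rx": 0, "ry": 0, "rz": 0, "grip": -0.98}
    - {"x": -4, "y": 24, "z": -9, "rx": 0, "ry": 0, "rz": -0.28, "grip": -0.98}
    - {"x": -5, "y": 30, "z": -9, "rx": 0, "ry": 0, "rz": -0.28, "grip": -0.98}
    - {"x": -6, "y": 36, "z": -9, "rx": 0, "ry": 0, "rz": -0.28, "grip": -0.98}

```text
time: 31.18
ee_pos: [0.4942, 0.0051, 0.1818]
tcp_rot: [-3.139, 0.004, -3.046]
force: [0.4, 0.6, 0.1]
width: 0.104
```

```bash
python3 -c "
from h import *
s=arm.sense();print(s['width'],s['ee_pos'],s['force'])
go([.5174,.0714,.14],np.pi+.096)"
```

```text
0.10435851828185111 [0.4941683  0.00514168 0.18175909] [0.42405906 0.64505669 0.10669919]
go [0.5174 0.0714 0.14  ] 3.238 -> [-2.92  6.39  4.17] [-0.02  0.02 -0.  ]
```

Call:
jog_arm:
  motion:
    - {"x": -2.9, "y": 6.4, "z": 0, "rx": -0.02, "ry": 0.02, "rz": 0, "grip": -0.98}
    - {"x": -2.9, "y": 6.4, "z": 2, "rx": -0.02, "ry": 0.02, "rz": 0, "grip": -0.98}
    - {"x": -2.9, "y": 6.4, "z": 4.1, "rx": -0.02, "ry": 0.02, "rz": 0, "grip": -0.98}
    - {"x": -2.9, "y": 6.4, "z": 4.1, "rx": -0.02, "ry": 0.02, "rz": 0, "grip": -0.98}
    - {"x": -2.9, "y": 6.4, "z": 4.1, "rx": -0.02, "ry": 0.02, "rz": 0, "grip": -0.98}

```text
time: 31.8
ee_pos: [0.5175, 0.0713, 0.1414]
tcp_rot: [3.141, 0.002, -3.047]
force: [0.6, -0.7, 0.5]
width: 0.107
```

```bash
python3 -c "
from h import *
s=arm.sense();print(s['width'],s['ee_pos'],s['force'])
go([.5174,.0714,.123],np.pi+.096)"
```

```text
0.10662867622392941 [0.51749945 0.07126925 0.14135614] [ 0.56285745 -0.6637522   0.53318336]
go [0.5174 0.0714 0.123 ] 3.238 -> [0.01 0.01 1.84] [ 0.    0.01 -0.01]
```

Call:
jog_arm:
  motion:
    - {"x": 0, "y": 0, "z": 0.8, "rx": 0, "ry": 0, "rz": 0, "grip": -0.98}
    - {"x": 0, "y": 0, "z": 1.4, "rx": 0, "ry": 0, "rz": 0, "grip": -0.98}
    - {"x": 0, "y": 0, "z": 1.85, "rx": 0, "ry": 0, "rz": 0, "grip": -0.98}
    - {"x": 0, "y": 0, "z": 1.9, "rx": 0, "ry": 0, "rz": 0, "grip": -0.98}
    - {"x": 0, "y": 0, "z": 1.95, "rx": 0, "ry": 0, "rz": 0, "grip": -0.98}
    - {"x": 0, "y": 0, "z": 1.95, "rx": 0, "ry": 0, "rz": 0, "grip": -0.98}

```text
time: 32.55
ee_pos: [0.5175, 0.0712, 0.1223]
tcp_rot: [3.141, 0.001, -3.047]
force: [-2.2, 0.0, 5.9]
width: 0.107
```

Contact comes at floor height (0.1223 against the expected 0.1224). I'll release and look.

Call:
jog_arm:
  motion:
    - {"x": 0, "y": 0, "z": 0, "rx": 0, "ry": 0, "rz": 0, "grip": -0.7}
    - {"x": 0, "y": 0, "z": 0, "rx": 0, "ry": 0, "rz": 0, "grip": -0.7}
    - {"x": 0, "y": 0, "z": 0, "rx": 0, "ry": 0, "rz": 0, "grip": -0.7}
    - {"x": 0, "y": 0, "z": -1, "rx": 0, "ry": 0, "rz": 0, "grip": -0.7}
    - {"x": 0, "y": 0, "z": -4, "rx": 0, "ry": 0, "rz": 0, "grip": -0.7}
    - {"x": 0, "y": 0, "z": -10, "rx": 0, "ry": 0, "rz": 0, "grip": 0}
    - {"x": 0, "y": 5, "z": -16, "rx": 0, "ry": 0, "rz": 0, "grip": 1}
    - {"x": -4, "y": 9, "z": -20, "rx": 0, "ry": 0, "rz": 0, "grip": 1}

```text
time: 33.55
ee_pos: [0.5397, 0.1523, 0.3131]
tcp_rot: [3.141, 0.004, -3.048]
force: [0.9, -0.8, 0.1]
width: 0.451
```

Call:
jog_arm:
  motion:
    - {"x": -4, "y": 3, "z": -3, "rx": 0, "ry": 0, "rz": 0, "grip": 1}
    - {"x": -4, "y": 3, "z": -3, "rx": 0, "ry": 0, "rz": 0, "grip": 1}
    - {"x": -4, "y": 3, "z": -3, "rx": 0, "ry": 0, "rz": 0, "grip": 1}
    - {"x": -4, "y": 3, "z": -3, "rx": 0, "ry": 0, "rz": 0, "grip": 1}

```text
time: 34.05
ee_pos: [0.5755, 0.185, 0.3418]
tcp_rot: [-3.142, 0.001, -3.049]
force: [-1.2, 0.0, -0.2]
width: 0.887
```

```bash
python3 -c "
from h import *
s=arm.sense();print(s['time'],s['ee_pos'],s['force'])
w=arm.grab_frame('wrist')[:,:,::-1];b=arm.grab_frame('side')[:,:,::-1]
w=cv2.resize(w[0:340,150:600],(400,302));w=cv2.resize(w,None,fx=1,fy=1)
b=cv2.resize(b[165:290,195:350],(400,323))
o=np.zeros((323,800,3),np.uint8);o[:302,:400]=w;o[:,400:]=b;cv2.imwrite('pics/p6.png',o)"
```

```text
34.05 [0.57549649 0.18503735 0.34183716] [-1.16371996  0.04854087 -0.22318156]
```

View pics/p6.png

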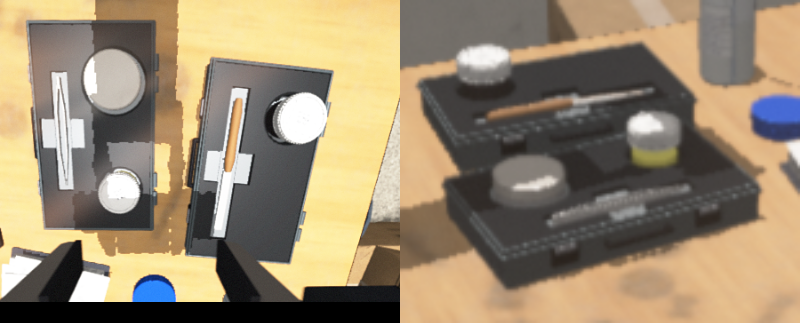

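All five are in place in the picture. As a check that the pots didn't spring up, I'll press each cap with closed fingers. The caps should meet the tips at TCP z 0.154 (small) and 0.160 (large).

```bash
python3 -c "
from h import *
go([.581,.1486,.175],np.pi+.093);go([.475,.3487,.18],np.pi+.093)"
```

```text
go [0.581  0.1486 0.175 ] 3.235 -> [-0.16 -3.68 16.73] [ 0.    0.01 -0.  ]
go [0.475  0.3487 0.18  ] 3.235 -> [ 8.54 17.22 16.22] [ 0.    0.01 -0.  ]
```

Call:
jog_arm:
  motion:
    - {"x": -0.15, "y": -3.7, "z": 4, "rx": 0, "ry": 0, "rz": 0, "grip": -1}
    - {"x": -0.15, "y": -3.7, "z": 8, "rx": 0, "ry": 0, "rz": 0, "grip": -1}
    - {"x": -0.15, "y": -3.7, "z": 12, "rx": 0, "ry": 0, "rz": 0, "grip": -1}
    - {"x": -0.15, "y": -3.7, "z": 12, "rx": 0, "ry": 0, "rz": 0, "grip": -1}
    - {"x": -0.15, "y": -3.7, "z": 16, "rx": 0, "ry": 0, "rz": 0, "grip": -1}
    - {"x": -0.15, "y": -3.7, "z": 17.5, "rx": 0, "ry": 0, "rz": 0, "grip": -1}
    - {"x": -0.15, "y": -3.7, "z": 17.8, "rx": 0, "ry": 0, "rz": 0, "grip": -1}
    - {"x": -0.15, "y": -3.7, "z": 17.8, "rx": 0, "ry": 0, "rz": 0, "grip": -1}

```text
time: 35.15
ee_pos: [0.5818, 0.1485, 0.1658]
tcp_rot: [-3.142, 0.004, -3.049]
force: [-0.5, 0.7, -0.7]
width: 0.152
```

Call:
jog_arm:
  motion:
    - {"x": 0, "y": 0, "z": 0.4, "rx": 0, "ry": 0, "rz": 0, "grip": -1}
    - {"x": 0, "y": 0, "z": 0.6, "rx": 0, "ry": 0, "rz": 0, "grip": -1}
    - {"x": 0, "y": 0, "z": 0.6, "rx": 0, "ry": 0, "rz": 0, "grip": -1}
    - {"x": 0, "y": 0, "z": 0.6, "rx": 0, "ry": 0, "rz": 0, "grip": -1}

```text
time: 35.65
ee_pos: [0.5818, 0.1485, 0.1599]
tcp_rot: [-3.142, 0.004, -3.049]
force: [-0.1, 0.2, -0.4]
width: 0.005
```

Call:
jog_arm:
  motion:
    - {"x": 0, "y": 0, "z": 0.4, "rx": 0, "ry": 0, "rz": 0, "grip": -1}
    - {"x": 0, "y": 0, "z": 0.7, "rx": 0, "ry": 0, "rz": 0, "grip": -1}
    - {"x": 0, "y": 0, "z": 0.7, "rx": 0, "ry": 0, "rz": 0, "grip": -1}
    - {"x": 0, "y": 0, "z": 0.7, "rx": 0, "ry": 0, "rz": 0, "grip": -1}

```text
time: 36.15
ee_pos: [0.5821, 0.1485, 0.155]
tcp_rot: [-3.141, 0.004, -3.048]
force: [-5.0, -1.4, 13.6]
width: 0.004
```

Call:
jog_arm:
  motion:
    - {"x": 0, "y": 0, "z": -3, "rx": 0, "ry": 0, "rz": 0, "grip": -1}
    - {"x": 4, "y": 7, "z": -4, "rx": 0, "ry": 0, "rz": 0, "grip": -1}
    - {"x": 8.6, "y": 14, "z": -4, "rx": 0, "ry": 0, "rz": 0, "grip": -1}
    - {"x": 8.7, "y": 20.9, "z": -4, "rx": 0, "ry": 0, "rz": 0, "grip": -1}
    - {"x": 8.7, "y": 20.9, "z": -3, "rx": 0, "ry": 0, "rz": 0, "grip": -1}
    - {"x": 8.7, "y": 20.9, "z": -2, "rx": 0, "ry": 0, "rz": 0, "grip": -1}
    - {"x": 8.7, "y": 20.9, "z": -1.3, "rx": 0, "ry": 0, "rz": 0, "grip": -1}
    - {"x": 8.7, "y": 20.9, "z": -1.3, "rx": 0, "ry": 0, "rz": 0, "grip": -1}

```text
time: 37.15
ee_pos: [0.4762, 0.3471, 0.1666]
tcp_rot: [-3.14, 0.002, -3.05]
force: [0.3, -0.9, -0.1]
width: 0.006
```

Call:
jog_arm:
  motion:
    - {"x": 0, "y": 0, "z": 0.4, "rx": 0, "ry": 0, "rz": 0, "grip": -1}
    - {"x": 0, "y": 0, "z": 0.75, "rx": 0, "ry": 0, "rz": 0, "grip": -1}
    - {"x": 0, "y": 0, "z": 0.75, "rx": 0, "ry": 0, "rz": 0, "grip": -1}
    - {"x": 0, "y": 0, "z": 0.75, "rx": 0, "ry": 0, "rz": 0, "grip": -1}

```text
time: 37.65
ee_pos: [0.477, 0.3465, 0.1605]
tcp_rot: [-3.14, 0.003, -3.05]
force: [-1.7, -3.1, 7.4]
width: 0.004
```

Call:
jog_arm:
  motion:
    - {"x": 0, "y": 0, "z": -4, "rx": 0, "ry": 0, "rz": 0, "grip": -1}
    - {"x": 0, "y": 0, "z": -9, "rx": 0, "ry": 0, "rz": 0, "grip": 0}
    - {"x": 0, "y": 0, "z": -14, "rx": 0, "ry": 0, "rz": 0, "grip": 0.5}
    - {"x": 0, "y": 0, "z": -14, "rx": 0, "ry": 0, "rz": 0, "grip": 0.5}
    - {"x": 0, "y": 0, "z": -14, "rx": 0, "ry": 0, "rz": 0, "grip": 0.5}
    - {"x": 0, "y": 0, "z": -14, "rx": 0, "ry": 0, "rz": 0, "grip": 0.5}

```text
time: 38.4
ee_pos: [0.4758, 0.3463, 0.2983]
tcp_rot: [-3.138, -0.0, -3.051]
force: [-0.1, -0.2, 0.3]
width: 0.526
```

Both pots stand on the floor and the arm is clear. Handing in.

```bash
python3 -c "
from bench import arm
print(arm.sense()['time'],arm.sign_off())"
```

```text
the job is handed in; nothing more can be done
38.4 None
```

I packed both kits and handed the job in at 38.4 s. The large pot and spatula are in the soil case. The small pot, beige tin and tweezers are in the wipe-test case. The stapler and the blue tin were never touched.

**Pots:** while held, both pots stopped with the underside at about z 12 mm, which is floor height. Pressing each cap afterwards with closed fingers met it at TCP z 0.155 m for the small pot (0.154 expected, 14 N) and 0.1605 m for the large one (0.160 expected, 7 N). Neither had sprung up. I never saw a clear rib force on the way down, only the stop at the bottom.

**Tin and tools:** the last picture, taken before the cap presses, shows all five items in their own cutouts. I saw no further picture after it. The tin was let go at floor height, level, but a couple of millimetres off centre within its clearance. The tweezers touched at floor height. The spatula was released at floor height by position only, because no contact force was read.

**Check that disagreed:** my first soil-case pose fit was off by about 2.5 mm. I corrected it by eye from the overlay, and a close view of the hole confirmed the correction.

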